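# Torque the heat press's platen clamp screw with a click wrench

## Task

The platen of the heat press has just been changed. Take the red click wrench from the green cutting mat, set its ring on the square head of the clamp screw under the yellow guard, and turn it clockwise until the screw is home and the wrench breaks over with its click; stop at once, without pulling it on through its break-over, and without knocking the arm or gripper against the press or its guard. Then take the wrench off and lay it flat on the green mat again, within its edges and without dropping it, with the screw left tight and the spray can, cup and tape dispenser left where they stand.

Things in the scene. Friction and masses are not known exactly. Their poses are not given: they have to be found in the camera images.
- screw_top (a point): Centre of the top of the clamp screw's brass head, 79 mm above the bench; z up, turns with the screw. Head: 30 mm square, faces square to this point's x and y, 17 mm tall, plus a 24 mm square step 5 mm tall on top (22 mm in all). It stands on a round collar 62 mm across, whose top (57 mm above the bench) the ring rests on. Foot below: 120 mm square, 45 mm tall.
- screw (a joint): Turn of the clamp screw, rad, growing clockwise seen from above. It starts between 0.12 and 0.40 and comes home on a hard stop at 0.70. It turns with a light friction of 0.15 N m and stays where it is left. The wrench's handle belongs along the -x axis of screw_top (towards the robot's left): the other quarters are blocked or out of reach.
- wrench_head (a point): Centre of the wrench's steel ring, half-way up (13 mm); x from the tail towards the ring, z up. Ring 52 mm square outside, 26 mm tall, with a through square hole 34 mm wide (sides square to x and y) that fits the 30 mm head in any quarter turn. At the start the wrench lies flat on the mat. Wrench mass about 0.28 kg.
- wrench_grip (a point): Point on the wrench's red handle, on its centre line, half-way up (13 mm), 180 mm from the ring's centre; x along the handle towards the ring, z up. The red handle is a straight bar 22 mm wide and 26 mm tall, from 90 to 205 mm from the ring's centre; a steel shank 18 by 18 mm joins it to the ring.
- wrench_tail (a point): End of the wrench's handle, half-way up, 205 mm from the ring's centre.
- click (a joint): Break-over of the wrench, rad: how far the handle has swung clockwise against the ring, about the ring's centre. A spring holds it at 0; at 0.9 N m (5 N at wrench_grip) it gives way and the resistance falls as it swings (0.7 N m at 0.1 rad). It springs back when let off. The click counts from 0.04 rad; past 0.20 the wrench has been pulled through.
- press: The heat press, fixed: origin on the clamp screw's axis at bench height, z up; its -x points roughly to the robot's left (world +y), its -y roughly back towards the robot. Platens, strap and column stand on its +x side (strap from x = 60 mm, 59 mm high; platens from x = 170 mm, column beyond; up to 245 mm high).
- guard_bar (a point): Yellow guard over the screw: three round bars 8 mm thick, centres 190 mm above the bench, arcs of radius 70, 125 and 178 mm about the screw's axis, from 54 degrees on the press's -y side of its -x direction to 77 degrees on the +y side, where a post at radius 195 mm carries them. The wrench slides in under the bars, from outside, ring first. This point: outer bar, in the -x direction.
- guard_end (a point): Free -y end of the guard's outer bar. As the outer bar passes over the handle, hold the handle near wrench_grip with the gripper tilted 30 to 45 degrees, its body leaning from the fingers outwards, away from the screw.
- mat: Green cutting mat, 340 mm (its x) by 280 mm (its y), 3 mm thick, fixed on the bench; origin at the centre of its underside.
- spray_mid (a point): White spray can, 54 mm across, 150 mm tall, half-way up. Leave alone.
- cup_mid (a point): Blue pen cup, empty, 72 mm across, 90 mm tall, half-way up. Leave alone.
- tape_mid (a point): Teal tape dispenser, 90 by 50 mm, 68 mm tall; this point 25 mm above the bench. Leave alone.
Things that resemble listed ones, but are neither listed nor needed, are in the scene too. Leave any orange look-alike of the part that bears wrench_head alone.

How it is judged:
By the outcome, as a careful person would: the job done as asked, in the order asked, and still so for the second after the job is handed in, with the robot touching nothing.
It also fails if it takes over 53 s, if anything falls off the work surface, if the arm or the gripper's body presses on something with over 40 N, if the wrist force passes 120 N, or if a joint passes its speed limit or range.

## Robot

A 7-joint arm with a two-finger parallel gripper is mounted at the origin on the work surface. World frame = base frame: x ahead of the robot, y to its left, z up, the work surface at z = 0. Lengths are in m, angles in rad, forces in N, time in s.
With the tool pointing down it reaches from about 0.4 to 0.85 m from the base axis. Payload 4.5 kg.
Tool frame: the origin (TCP) lies at the very end of the fingers, on their centre line; the grasp point (between the pads) lies 19 mm behind it; z points along the fingers, y is the direction in which the jaws open and shut (so a half turn about z gives the same grasp; the last joint's range is limited). The gripper opens to 85 mm and grips with 20 to 120 N. Pads are 22 mm wide; open, the fingers measure 114 mm over their backs; the gripper's body (76 mm by 85 mm) begins 54 mm behind the grasp point. The pads swing forward as they close: fully open they stand 13 mm farther back than shut.
Start: joints at [-1.186, 0.689, -0.195, 1.565, 0.157, 0.902, -0.215], TCP at [0.215, 0.587, 0.231] pointing down, gripper open.
Joint ranges: [-3.01, 3.01], [-0.46, 2.08], [-1.47, 1.51], [0.13, 2.56], [-1, 4.14], [0.04, 2.09], [-2.66, 2.66]. Speed limits (rad/s): [2.57, 2.57, 3.14, 3.14, 3.14, 3.14, 3.14].

## Interface

Orientations are given as [roll, pitch, yaw] about the fixed x, y, z axes, in that order (R = Rz(yaw) Ry(pitch) Rx(roll)).
In Python, from rig import robot gives the robot as it stands. The module is installed in compiled form; this text tells all that it offers.
- The arm moves only by the tool arm_command, never from a script. Its argument "series" is one flat list of numbers, 7 for each row, row after row: the shift along the tool's x, y, z in m, then the turn, a rotation vector about the tool's x, y, z in rad, then the gripper command: -1 is fully open, 1 is shut, values between are in proportion. In form: [dx, dy, dz, wx, wy, wz, fingers, dx, dy, dz, wx, wy, wz, fingers, ...]. A call has 1 to 5 rows; each row is the pose to reach, as a shift and turn from the pose commanded when the call began, along the tool's axes at that moment; what a row does not reach only later rows make up. A row lasts 1/12 s, in which the tool goes at most 41.7 mm and 7.16 degrees, less where a joint would pass 70% of its speed; a pose out of reach is approached as far as the arm can. A call with a gripper value outside its range is refused whole. The fingers move at their own pace and stop on an object; "newtons" is the grip in N (left out, the last holds). Time passes only in rows, so rows that repeat a pose let the fingers close. It gives the time, the measured TCP pose, the force and the opening at its end, in the units of the state.
- robot.get_state(): the state, without advancing time (a new reading comes with each control period).
- robot.read_camera(name): name is "side" or "top"; returns a dict with "image" (420x560x3 uint8, blue, green, red), "z_map" (420x560 float32, m along the optical axis (not along the pixel's ray), 0 where there is no reading), "fovy" (degrees; the focal length in pixels is half the picture's height over the tangent of half this angle, whatever the lens; pixels are square), "cx", "cy" (the principal point, pixels), "T" (4x4, takes a point from camera to world coordinates). Camera axes: x right, y up, looking along -z (the intrinsics and any distortion apply to the point x, -y, -z); pixel columns grow to the right and rows downward; lengths in m; the calibration is good to about 2 mm. A picture is of the moment at which its call begins.
- robot.sign_off(): hands the job in, once; it reports no verdict.
The state is a dict: "t": time; "q": joint angles; "joint_vel": joint speeds; "joint_torque": joint torques, N m; "tcp_pos": TCP position; "eef_rot": TCP orientation; "contact_force": force on the tool from outside, world axes, zero at the start; "ft_torque": the same for the moment, N m; "finger_gap": finger opening in m.
Only numpy, scipy, OpenCV 4.12 (cv2) and the standard library are available. Lean on these libraries where they do the work, as an engineer would, in place of code of your own. Each camera call takes 0.05 s, during which the arm holds its last target. There are 200 camera calls.

## Working session

There is one attempt and no reset: what is moved stays moved. The work goes in short steps, Python scripts to look and compute and a tool call to move; the robot and the scene stay as the last step left them, time stands still between calls to the robot, and variables do not carry over. Pictures are saved under pics/ and viewed, about 8 in all and at most 12, crops included, and the job is handed in when it is done.

Besides the shell and the picture viewer there is one more tool, called after "Request:" by a JSON object that holds its "api" and its "payload", one argument or row to a line. arm_command: Moves the arm, as the interface text tells. Its arguments: {"type":"object","properties":{"series":{"type":"array"},"newtons":{"type":"number"}},"required":["series"]}

```bash
mkdir -p pics; python3 - <<'E'
from rig import robot
import cv2,pickle,numpy as np
s=robot.get_state();print(s)
for n in("side","top"):
    c=robot.read_camera(n);pickle.dump(c,open(n+'0.pkl','wb'));cv2.imwrite(f'pics/{n}0.png',c['image'])
    print(n,{k:v for k,v in c.items() if k not in('image','z_map')},(c['z_map']>0).mean())
E
```

```text
{'t': 0.0, 'q': array([-1.18620691,  0.68999572, -0.19452534,  1.56637008,  0.15725249,
        0.90250105, -0.21509526]), 'joint_vel': array([-4.95326417e-04,  8.25469946e-04, -1.64291253e-03, -9.05456632e-05,
       -1.64270228e-03, -1.92902538e-04, -9.19885446e-04]), 'joint_torque': array([ 3.04304967e-05, -5.39600122e+01, -1.26651116e+00, -1.58544391e+01,
        9.20622231e-03,  9.53092152e-03,  2.27922794e-05]), 'tcp_pos': array([0.2145766 , 0.58630024, 0.23047007]), 'eef_rot': array([-3.13970781e+00,  9.33823961e-05,  2.79087497e+00]), 'contact_force': array([-0.22662964,  0.41778439,  0.65398403]), 'ft_torque': array([0.00052873, 0.03259204, 0.02651919]), 'finger_gap': 0.08517427078784717}
side {'fovy': 50.83379072416833, 'cx': 278.4078835006409, 'cy': 212.2422745006189, 'T': array([[-0.29823195,  0.6055471 , -0.73781462, -0.71696474],
       [-0.95432735, -0.17475141,  0.24232468,  0.51817314],
       [ 0.01780487,  0.77638563,  0.63000662,  1.1268969 ],
       [ 0.        ,  0.        ,  0.        ,  1.        ]])} 0.9954974489795918
top {'fovy': 54.5409537325097, 'cx': 288.0082059441163, 'cy': 211.61227175034298, 'T': array([[-0.05696395,  0.97461335, -0.21652697,  0.1529342 ],
       [-0.99836117, -0.05679855,  0.00699204,  0.1190066 ],
       [-0.00548388,  0.21657042,  0.9762516 ,  1.43405001],
       [ 0.        ,  0.        ,  0.        ,  1.        ]])} 0.9960884353741497
```

View pics/top0.png

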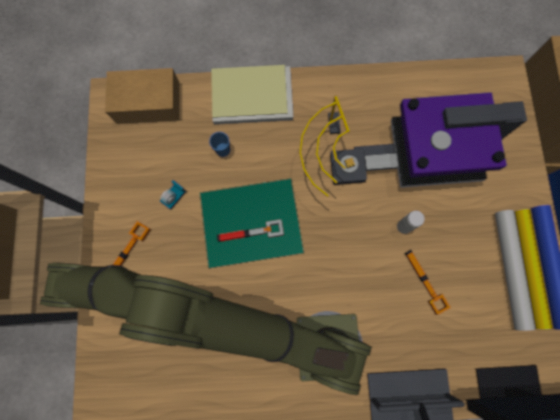

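View pics/side0.png

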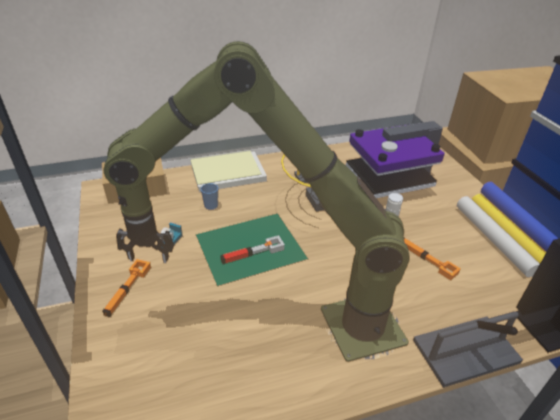

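Top view: red wrench on the mat (tail about (220,237), ring (275,228)). The orange look-alikes are at (133,243) and (427,283). The screw head is at (348,163) under the yellow bars. The side view shows the same red wrench at (225,258)-(275,243). The red one on the green mat fits the description; I'll enlarge it and the screw to confirm.

```bash
cat > h.py <<'E'
import numpy as np,cv2,pickle
from scipy.spatial.transform import Rotation as R
def K(c):
    f=210/np.tan(np.radians(c['fovy'])/2);return f
def ray(c,u,v):
    f=K(c);d=np.array([(u-c['cx'])/f,-(v-c['cy'])/f,-1.]);return c['T'][:3,3],c['T'][:3,:3]@d
def onz(c,u,v,z):
    o,d=ray(c,u,v);return o+d*(z-o[2])/d[2]
def cloud(c):
    f=K(c);v,u=np.mgrid[:420,:560];z=c['z_map']
    p=np.stack([(u-c['cx'])/f*z,-(v-c['cy'])/f*z,-z],-1);return p@c['T'][:3,:3].T+c['T'][:3,3]
def proj(c,p):
    q=c['T'][:3,:3].T@(np.array(p)-c['T'][:3,3]);f=K(c);return c['cx']+f*q[0]/-q[2],c['cy']-f*q[1]/-q[2]
def tri(ca,pa,cb,pb):
    o1,d1=ray(ca,*pa);o2,d2=ray(cb,*pb)
    s=np.linalg.lstsq(np.c_[d1,-d2],o2-o1,rcond=None)[0]
    a=o1+s[0]*d1;b=o2+s[1]*d2;return (a+b)/2,np.linalg.norm(a-b)
def masks(c):
    h=cv2.cvtColor(c['image'],cv2.COLOR_BGR2HSV);H,S,V=cv2.split(h)
    return dict(red=((H<5)|(H>174))&(S>150)&(V>60),green=(H>70)&(H<90)&(S>120),yellow=(H>24)&(H<33)&(S>150)&(V>90))
E
python3 - <<'E'
from h import *
c={n:pickle.load(open(n+'0.pkl','rb')) for n in('top','side')}
for n in c:
    P=cloud(c[n]);m=masks(c[n])
    for k in('red','green'):
        l,lab,st,ce=cv2.connectedComponentsWithStats(m[k].astype(np.uint8))
        i=1+np.argmax(st[1:,4]);mm=lab==i;pts=P[mm]
        cn=cv2.findContours(mm.astype(np.uint8),0,2)[0];b=cv2.minAreaRect(max(cn,key=cv2.contourArea))
        print(n,k,st[i],ce[i].round(1),np.median(pts,0).round(4),pts[:,2].min().round(3),pts[:,2].max().round(3),[onz(c[n],*q,0.003 if k=='green' else .029).round(3)[:2] for q in cv2.boxPoints(b)])
t=c['top']['image'];s=c['side']['image']
A=cv2.resize(t[205:260,205:305],None,fx=4,fy=4,interpolation=2)
B=cv2.resize(t[85:220,290:420],None,fx=4,fy=4,interpolation=2)
C=cv2.resize(s[130:230,250:350],None,fx=2.6,fy=2.6,interpolation=2)
o=np.zeros((560,800,3),np.uint8);o[:540,:400][:B.shape[0],:B.shape[1]]=B[:,:400];o[:220,400:800]=A;o[240:240+C.shape[0],410:410+C.shape[1]]=C
cv2.imwrite('pics/crop1.png',o)
E
```

```text
top red [219 231  26  10 165] [231.6 235.4] [0.3906 0.3092 0.0292] 0.017 1.434 [array([0.397, 0.356]), array([0.408, 0.268]), array([0.385, 0.265]), array([0.375, 0.353])]
top green [ 201  180  101   87 6120] [249.9 222. ] [0.4498 0.2479 0.0026] -0.011 1.434 [array([0.557, 0.433]), array([0.593, 0.093]), array([0.322, 0.067]), array([0.289, 0.395])]
side red [224 249  24  10 122] [235.6 253.7] [0.3875 0.3109 0.0304] 0.02 0.038 [array([0.399, 0.352]), array([0.405, 0.266]), array([0.377, 0.269]), array([0.372, 0.353])]Traceback (most recent call last):
  File "<stdin>", line 7, in <module>
    return _wrapfunc(a, 'argmax', axis=axis, out=out, **kwds)
    return bound(*args, **kwds)
ValueError: attempt to get argmax of an empty sequence
```

```bash
python3 - <<'E'
from h import *
c={n:pickle.load(open(n+'0.pkl','rb')) for n in('top','side')}
t=c['top']['image'];s=c['side']['image']
A=cv2.resize(t[205:260,205:305],None,fx=4,fy=4,interpolation=2)
B=cv2.resize(t[115:215,290:390],None,fx=4,fy=4,interpolation=2)
C=cv2.resize(s[130:220,250:350],None,fx=4,fy=4,interpolation=2)
o=np.zeros((600,800,3),np.uint8);o[:400,:400]=B;o[:220,400:]=A;o[235:595,400:]=C
cv2.imwrite('pics/crop1.png',o)
P=cloud(c['top'])
np.set_printoptions(linewidth=200,suppress=True)
print((P[150:178:1,338:362,2]*1000).round().astype(int))
E
```

```text
[[  43   41   44   50   49   43   45   42   45   53   48   43   48   43   47   49   37   42   49   46   47   43   44   48]
 [  42   38   42   48   45   51   44   43   46   52   42   45   40   43   45   46   44   45   43   48   45   46   41   42]
 [  46   46   45   43   45   43   48   49   45   44   43   48   39   43   42   38   46   50   49   41   44   35   47   49]
 [  45   45   47   39   41   43   45   48   48   46   36   39   39   41   42   43   39   47   41   45   49   43   45   45]
 [  46   42   50   45   50   44   48   42   43   41   46   44   41   43   44   41   44   44   45   41   46   44   41   41]
 [  40   48   40   46   44   46   46   44   41   47   60   54   53   44   39   50   43   47   45   43   43   39   43   41]
 [  42   43   46   48   44   48   41   53   59   59   56   58   59   54   57   53   44   45   43   42   50   45   38   33]
 [  39   48   47   46   45   45   60   56   57   52   52   58   56   54   74   55   61   42   47   48   48   36   46   46]
 [  43   48   41   37   45   62   57   49   60   60   72   74   79   79   76   70   59   58   45   42   45   39   46
[... 1644 characters left out ...]
 41   41   47   49   51   54   45   41   42   47   47   44   46   49   40   46 1434]
 [  43   42   46   45   45   43   47   41   41   42   49   40   40   47   49   40   47   44   44   47   41   44   41   46]
 [  44   44   41   47   44   44   42   41   43   48   42   45   42   45   44   43   46   48   47   44   44   47   47   45]
 [  42   41   48   44   45   41   41   41   46   47   46   45   45   38   46   46   50   35   43   42   47   49   46   47]
 [  47   47 1434   42   48   42   42   46   42   48   43   45   45   45   43   46   44   45   42   40   48   48   46   44]
 [  44   45   42   45   47   47   45   49   40   46   44   43   40   41   46   45   47   45   49   49   43   48   43   45]]
```

View pics/crop1.png

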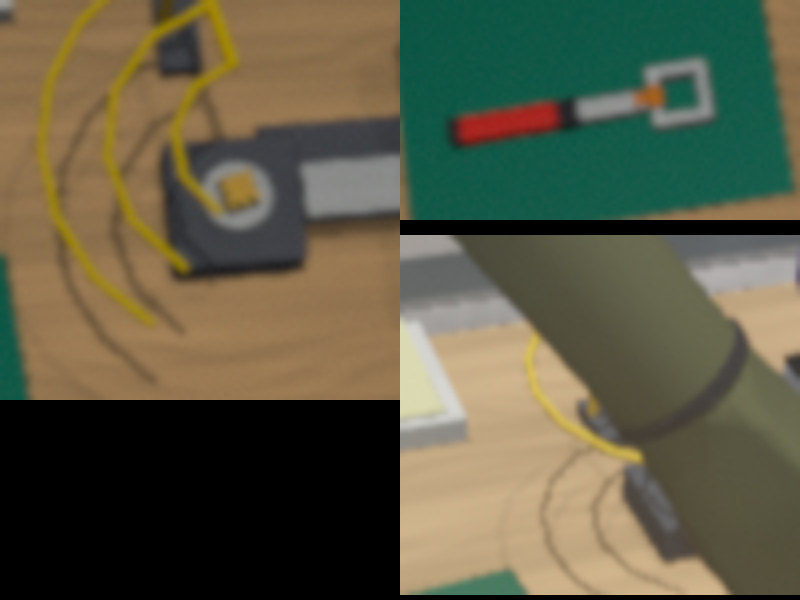

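Crop: the red wrench is confirmed (steel ring, red handle on green; a dark end band, an orange marker where the shank meets the ring). The brass head is at crop (238,190), i.e. top pixel (349.5,162.5), on a light round collar. The inner bar ends just over it. Next I'll measure precisely on rectified patches.

```bash
cat >> h.py <<'E'
def ortho(c,img,x0,y0,hw,z,s=0.0005):
    n=int(2*hw/s);a=(np.arange(n)-n/2)*s
    X,Y=np.meshgrid(x0+a,y0+a,indexing='ij')
    P=np.stack([X,Y,np.full_like(X,z)],-1)-c['T'][:3,3];q=P@c['T'][:3,:3];f=K(c)
    return cv2.remap(img,(c['cx']+f*q[...,0]/-q[...,2]).astype('f4'),(c['cy']-f*q[...,1]/-q[...,2]).astype('f4'),cv2.INTER_CUBIC),X,Y
def sq4(m,X,Y):
    cx,cy=X[m].mean(),Y[m].mean();w=(X[m]-cx)+1j*(Y[m]-cy)
    return (cx,cy),np.degrees(np.angle(-(w**4).sum())/4),np.sqrt(m.sum())*0.5
E
python3 - <<'E'
from h import *
c=pickle.load(open('top0.pkl','rb'));P=cloud(c)
print('pix head z',onz(c,349.5,162.5,.079))
p=P[148:182,330:375].reshape(-1,3);h=p[(p[:,2]>.068)&(p[:,2]<.09)];print('head',np.median(h,0),len(h))
hx,hy=np.median(h,0)[:2]
im,X,Y=ortho(c,c['image'],hx,hy,.09,.079)
hsv=cv2.cvtColor(im,cv2.COLOR_BGR2HSV)
print('centre hsv',hsv[170:190:6,170:190:6].reshape(-1,3))
# brass
r=np.hypot(X-hx,Y-hy)
for th in(90,120,150):
    m=(hsv[...,1]>th)&(hsv[...,0]<23)&(hsv[...,0]>8)&(r<.026);m=cv2.morphologyEx(m.astype(np.uint8),cv2.MORPH_OPEN,np.ones((9,9)))>0
    print('brass',th,sq4(m,X,Y), cv2.minAreaRect(np.argwhere(m).astype('f4')))
# foot from depth z 38..52 and dark
im2,X2,Y2=ortho(c,c['image'],hx,hy,.09,.045);V=im2.max(-1)
cv2.imwrite('pics/o.png',np.hstack([im,im2]))
# guard points
m=masks(c)['yellow'];g=P[m];g=g[(g[:,2]>.17)&(g[:,2]<.21)];uv=np.argwhere(m)
q=np.array([onz(c,u,v,.19) for v,u in uv])
q=q[(abs(q[:,0]-hx)<.25)&(abs(q[:,1]-hy)<.25)]
from scipy.optimize import least_squares
R0=np.array([.07,.125,.178])
def f(s,w=0):
    d=np.hypot(q[:,0]-s[0],q[:,1]-s[1]);return np.abs(d[:,None]-R0).min(1)
r=least_squares(f,[hx,hy],loss='soft_l1',f_scale=.002);print('guard centre',r.x,np.median(f(r.x)),len(q))
d=np.hypot(q[:,0]-r.x[0],q[:,1]-r.x[1]);o=q[(abs(d-.178)<.006)];a=np.degrees(np.arctan2(o[:,1]-r.x[1],o[:,0]-r.x[0]));print('outer bar azim',np.sort(a)[[0,3,-4,-1]])
# strap/platen edges etc: foot points by depth
ft=p[(p[:,2]>.036)&(p[:,2]<.052)]
# spray etc
for n,(u,v) in dict(spray=(415,218),cup=(220,144),tape=(172,195)).items():
    print(n,np.median(P[v-3:v+4,u-3:u+4].reshape(-1,3),0).round(3))
E
```

```text
pix head z [ 0.6166347  -0.11544242  0.079     ]
head [ 0.62089777 -0.11701165  0.07533566] 71
centre hsv [[ 20 171 158]
 [ 20 173 161]
 [ 20 171 163]
 [ 20 172 163]
 [ 20 166 161]
 [ 20 171 161]
 [ 20 173 161]
 [ 20 173 162]
 [ 20 162 159]
 [ 20 171 160]
 [ 20 171 161]
 [ 20 172 162]
 [ 20 162 159]
 [ 20 169 160]
 [ 20 169 160]
 [ 20 169 161]]
brass 90 ((np.float64(0.6172534004778732), np.float64(-0.11455460313195548)), np.float64(11.796771770840307), np.float64(29.351320242878344)) ((172.8529510498047, 186.5882568359375), (61.11897659301758, 64.27194213867188), 14.03624439239502)
brass 120 ((np.float64(0.6171921907328926), np.float64(-0.11447182365535702)), np.float64(13.492969149928937), np.float64(26.095976701399778)) ((172.8235321044922, 185.7058868408203), (54.813053131103516, 54.813053131103516), 14.03624439239502)
brass 150 ((np.float64(0.617000899076153), np.float64(-0.11444723272878311)), np.float64(13.85905703797765), np.float64(21.714050750608465)) ((172.29412841796875, 185.3235321044922), (45.839229583740234, 44.141483306884766), 14.03624439239502)
guard centre [ 0.62215084 -0.11977413] 0.001893021139813822 116
outer bar azim [ 14.12902132  15.16019779 108.38105663 115.44674323]
spray [ 0.393 -0.296  0.149]
cup [0.741 0.347 0.01 ]
tape [0.542 0.512 0.056]
```

View pics/o.png

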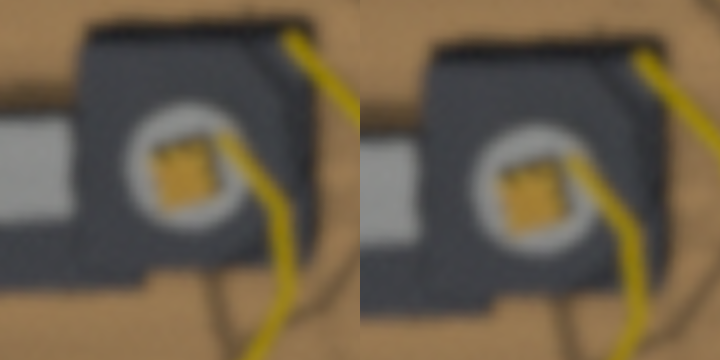

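Rectified patch (0.5 mm/px, rows +x, cols +y): the head is square, turned about 14-18 deg, inside the round collar. The foot edges are nearly parallel to world axes. Next: wrench pose from both views, plus the collar circle.

```bash
cat >> h.py <<'E'
def wrench(c,x0,y0,z,hw=.16):
    im,X,Y=ortho(c,c['image'],x0,y0,hw,z)
    h=cv2.cvtColor(im,cv2.COLOR_BGR2HSV);H,S,V=[a.astype(int) for a in cv2.split(h)]
    big=lambda m:(lambda r:r[1]==1+np.argmax(r[2][1:,4]))(cv2.connectedComponentsWithStats(m.astype(np.uint8)))
    red=big(((H<6)|(H>172))&(S>120)&(V>60));rc=np.array([X[red].mean(),Y[red].mean()])
    gray=big((S<75)&(V>85)&(np.hypot(X-rc[0],Y-rc[1])<.19)&(np.hypot(X-rc[0],Y-rc[1])>.055))
    # ring = outer hull of gray part
    pts=np.c_[X[gray],Y[gray]];d=np.linalg.norm(pts-rc,axis=1);far=pts
    ax=(pts.mean(0)-rc);ax/=np.linalg.norm(ax)
    for _ in range(5):
        s=(pts-rc)@ax;ring=pts[s>s.max()-.050];lo=ring
        n=np.array([-ax[1],ax[0]]);t=(ring-rc)@n;s2=(ring-rc)@ax
        rcen=rc+ax*(np.percentile(s2,99.7)-.026)+n*(t.max()+t.min())/2
        ax=(rcen-rc)/np.linalg.norm(rcen-rc)
    return dict(red=rc,ring=rcen,len=np.linalg.norm(rcen-rc),azim_tail=np.degrees(np.arctan2(*(-ax)[::-1])),w=t.max()-t.min(),im=im)
E
python3 - <<'E'
from h import *
for n in('top','side'):
    c=pickle.load(open(n+'0.pkl','rb'))
    try:
        w=wrench(c,.40,.24,.029);print(n,{k:v for k,v in w.items() if k!='im'})
    except Exception as e: print(n,e)
c=pickle.load(open('top0.pkl','rb'))
im,X,Y=ortho(c,c['image'],.617,-.1145,.05,.057)
h=cv2.cvtColor(im,cv2.COLOR_BGR2HSV);m=((h[...,1]<60)&(h[...,2]>110)&(np.hypot(X-.617,Y+.1145)<.045)).astype(np.uint8)
cn=max(cv2.findContours(m,0,2)[0],key=cv2.contourArea);print('collar',[ (k[0][1]*.0005-.05+.617,k[0][0]*.0005-.05-.1145,k[1]*.0005) for k in [cv2.minEnclosingCircle(cn)]],cv2.fitEllipse(cn))
E
```

```text
top {'red': array([0.39119221, 0.31026795]), 'ring': array([0.40948526, 0.15706072]), 'len': np.float64(0.15429547172849212), 'azim_tail': np.float64(96.8089220837113), 'w': np.float64(0.05941378657638777)}
side {'red': array([0.38523865, 0.31023593]), 'ring': array([0.40110837, 0.15507889]), 'len': np.float64(0.15596651112031298), 'azim_tail': np.float64(95.8400004085239), 'w': np.float64(0.08670108889518822)}
collar [(0.6213558082580566, -0.11517264938354493, 0.03199713134765625)] ((94.70660400390625, 109.64338684082031), (111.36783599853516, 115.08514404296875), 153.84877014160156)
```

```bash
cat >> h.py <<'E'
def Rt(azim,th):
    a,t=np.radians(azim),np.radians(th);d=np.array([np.cos(a),np.sin(a),0]);k=np.array([0,0,1.])
    z=-np.sin(t)*d-np.cos(t)*k; x=np.cos(t)*d-np.sin(t)*k  # x out, horizontal part along d
    return np.c_[x,np.cross(z,x),z],d
def tgt(ring,azim,th,s,zmid,off=.0116):
    """tcp pose so the grasp point is s from ring, off above handle mid"""
    Rm,d=Rt(azim,th);g=np.array([ring[0],ring[1],0])+s*d;g[2]=zmid+off;return g+.019*Rm[:,2],Rm
def delta(p,Rm):
    from rig import robot
    s=robot.get_state();R0=R.from_euler('xyz',s['eef_rot']).as_matrix()
    d=R0.T@(np.array(p)-s['tcp_pos']);w=R.from_matrix(R0.T@Rm).as_rotvec()
    print('t %.2f gap %.4f F %s q %s'%(s['t'],s['finger_gap'],s['contact_force'].round(1),s['q'].round(2)));print('tcp',s['tcp_pos'].round(4),s['eef_rot'].round(3))
    print('DELTA',d.round(4).tolist(),w.round(4).tolist(),'|d| %.3f |w| %.1fdeg'%(np.linalg.norm(d),np.degrees(np.linalg.norm(w))))
E
python3 - <<'E'
from h import *
p,Rm=tgt((.4105,.157),96.5,40,.186,.016);print(p)
delta(p-.09*Rm[:,2]+[0,0,.02],Rm)
E
```

```text
[0.39082675 0.32966991 0.01304516]
t 0.10 gap 0.0851 F [-0.4 -1.  -0.1] q [-1.19  0.69 -0.19  1.57  0.16  0.9  -0.22]
tcp [0.2146 0.5864 0.2305] [-3.14   0.     2.791]
DELTA [-0.2278, -0.1286, 0.1288] [0.3842, -0.6232, 1.0599] |d| 0.292 |w| 73.8deg
```

Request:
{"api": "arm_command", "payload": {
  "series": [-0.228,-0.129,0.129,0.384,-0.623,1.06,0,-0.228,-0.129,0.129,0.384,-0.623,1.06,0,-0.228,-0.129,0.129,0.384,-0.623,1.06,0,-0.228,-0.129,0.129,0.384,-0.623,1.06,0,-0.228,-0.129,0.129,0.384,-0.623,1.06,0],
  "newtons": 100
}}

```text
t: 0.52
tcp_pos: [0.3362, 0.4435, 0.1388]
eef_rot: [-3.037, 0.338, 2.285]
contact_force: [-0.1, 0.1, -0.9]
finger_gap: 0.0426
```

```bash
python3 - <<'E'
from h import *
p,Rm=tgt((.4105,.157),96.5,40,.186,.016)
delta(p-.09*Rm[:,2]+[0,0,.02],Rm)
E
```

```text
t 0.52 gap 0.0426 F [-0.1  0.1 -0.9] q [-1.23  0.83  0.12  1.68  0.22  0.88 -0.6 ]
tcp [0.3362 0.4435 0.1388] [-3.037  0.338  2.285]
DELTA [-0.0577, 0.0056, 0.0591] [0.1978, -0.32, 0.5412] |d| 0.083 |w| 37.8deg
```

Request:
{"api": "arm_command", "payload": {
  "series": [-0.058,0.006,0.059,0.198,-0.32,0.541,0,-0.058,0.006,0.059,0.198,-0.32,0.541,0,-0.058,0.006,0.059,0.198,-0.32,0.541,0,-0.058,0.006,0.059,0.198,-0.32,0.541,0,-0.058,0.006,0.059,0.198,-0.32,0.541,0]
}}

```text
t: 0.93
tcp_pos: [0.384, 0.3883, 0.1017]
eef_rot: [-3.127, 0.683, 1.72]
contact_force: [0.4, 0.6, 0.0]
finger_gap: 0.0426
```

```bash
python3 - <<'E'
from h import *
from rig import robot
p,Rm=tgt((.4105,.157),96.5,40,.186,.016)
delta(p-.09*Rm[:,2]+[0,0,.02],Rm)
o=[]
for n in("side","top"):
    c=robot.read_camera(n);pickle.dump(c,open(n+'1.pkl','wb'))
    u,v=map(int,proj(c,(.40,.25,.03)));u=min(max(u,100),459);v=min(max(v,75),344)
    o.append(cv2.resize(c['image'][v-75:v+75,u-100:u+100],None,fx=2,fy=2,interpolation=2));print(n,u-100,v-75)
    c2=c['image'];u,v=map(int,proj(c,(.62,-.1165,.08)));o.append(cv2.resize(c2[max(v-37,0):v+38,u-50:u+50],None,fx=4,fy=4,interpolation=2));print(u-50,v-37)
cv2.imwrite('pics/p1.png',np.vstack([np.hstack(o[:2]),np.hstack(o[2:])]))
E
```

```text
t 0.93 gap 0.0426 F [0.4 0.6 0. ] q [-1.26  1.07  0.34  1.46  0.12  1.19 -0.94]
tcp [0.384  0.3883 0.1017] [-3.127  0.683  1.72 ]
DELTA [-0.0011, 0.0001, 0.0006] [0.0084, -0.0152, 0.0277] |d| 0.001 |w| 1.9deg
side 151 173
274 148
top 148 156
299 124
```

View pics/p1.png

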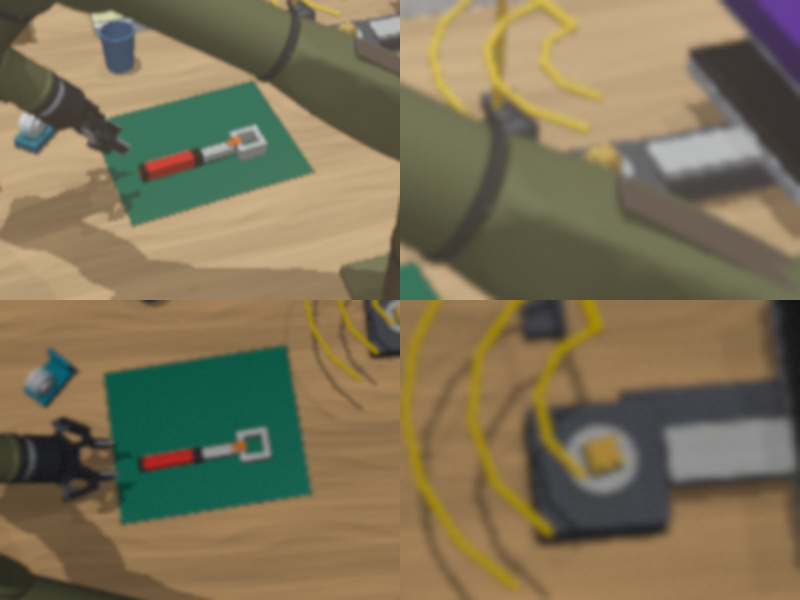

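The picture shows the gripper tilted and in line with the handle, just off the mat's left edge; the wrench is clear in both views (ring at side px (275,243.5), top px (275,227.5)), and the head is just visible at side px (324.5,187). I'll triangulate these.

```bash
python3 - <<'E'
from h import *
t=pickle.load(open('top1.pkl','rb'));s=pickle.load(open('side1.pkl','rb'))
print('ring',tri(t,(275,227.5),s,(275,243.5)));print('red',tri(t,(232,236),s,(236,255)));print('head',tri(t,(350,162.5),s,(324.5,187)))
for n,c in(('t',t),('s',s)):
    w=wrench(c,.40,.24,.029);print(n,{k:v for k,v in w.items() if k!='im'})
p,Rm=tgt((.4105,.157),96.5,40,.186,.016)
delta(p+[0,0,.001],Rm)
E
```

```text
ring (array([0.41233615, 0.15783596, 0.01748083]), np.float64(0.0003609052067061945))
red (array([0.38988707, 0.30943939, 0.02192637]), np.float64(0.0011122925969582862))
head (array([ 0.6184075 , -0.11687997,  0.07488022]), np.float64(0.002251577502720448))
t {'red': array([0.39112118, 0.31039142]), 'ring': array([0.40925477, 0.15709628]), 'len': np.float64(0.1543639472476994), 'azim_tail': np.float64(96.74628208520335), 'w': np.float64(0.05983584298543382)}
s {'red': array([0.38477961, 0.31044356]), 'ring': array([0.40095562, 0.15556849]), 'len': np.float64(0.15571752998305435), 'azim_tail': np.float64(95.96266947754604), 'w': np.float64(0.08519324766586739)}
t 1.03 gap 0.0429 F [ 0.5 -0.  -1.4] q [-1.26  1.07  0.34  1.46  0.13  1.18 -0.94]
tcp [0.384  0.39   0.0996] [-3.125  0.681  1.728]
DELTA [0.0067, -0.001, 0.1047] [0.0113, -0.0173, 0.0339] |d| 0.105 |w| 2.3deg
```

Request:
{"api": "arm_command", "payload": {
  "series": [0.002,0,0.03,0.011,-0.017,0.034,0,0.004,-0.001,0.06,0.011,-0.017,0.034,0,0.005,-0.001,0.08,0.011,-0.017,0.034,0,0.006,-0.001,0.09,0.011,-0.017,0.034,0,0.006,-0.001,0.09,0.011,-0.017,0.034,0]
}}

```text
t: 1.45
tcp_pos: [0.3896, 0.3344, 0.0279]
eef_rot: [-3.139, 0.699, 1.684]
contact_force: [-0.9, -0.4, 0.6]
finger_gap: 0.0429
```

```bash
python3 - <<'E'
from h import *
p,Rm=tgt((.4105,.157),96.5,40,.186,.016)
delta(p+[0,0,.000],Rm)
E
```

```text
t 1.45 gap 0.0429 F [-0.9 -0.4  0.6] q [-1.23  1.16  0.34  1.58  0.13  0.99 -0.98]
tcp [0.3896 0.3344 0.0279] [-3.139  0.699  1.684]
DELTA [0.0058, 0.0008, 0.0145] [-0.0028, 0.0009, -0.0003] |d| 0.016 |w| 0.2deg
```

Request:
{"api": "arm_command", "payload": {
  "series": [0.006,0.001,0.0145,0,0,0,0,0.006,0.001,0.0145,0,0,0,0,0.006,0.001,0.0145,0,0,0,1,0.006,0.001,0.0145,0,0,0,1,0.006,0.001,0.0145,0,0,0,1],
  "newtons": 100
}}

```text
t: 1.87
tcp_pos: [0.3919, 0.3338, 0.0149]
eef_rot: [3.139, 0.694, 1.682]
contact_force: [-1.5, 1.9, 4.5]
finger_gap: 0.0198
```

```bash
python3 - <<'E'
from h import *
p,Rm=tgt((.4105,.157),96.5,40,.186,.016)
delta(p+[0,0,.000],Rm)
E
```

```text
t 1.87 gap 0.0198 F [-1.5  1.9  4.5] q [-1.22  1.18  0.34  1.58  0.13  0.97 -0.99]
tcp [0.3919 0.3338 0.0149] [3.139 0.694 1.682]
DELTA [-0.0019, -0.0015, 0.004] [0.0011, -0.0039, -0.0021] |d| 0.005 |w| 0.3deg
```

Request:
{"api": "arm_command", "payload": {
  "series": [0,0,0,0,0,0,1,-0.01,0,-0.0115,0,0,0,1,-0.026,0,-0.031,0,0,0,1,-0.045,0,-0.054,0,0,0,1,-0.064,0,-0.077,0,0,0,1]
}}

```text
t: 2.28
tcp_pos: [0.3915, 0.333, 0.1151]
eef_rot: [3.14, 0.695, 1.683]
contact_force: [-0.4, 1.2, -3.7]
finger_gap: 0.0201
```

```bash
python3 - <<'E'
from h import *
from rig import robot
p,Rm=tgt((.4105,.157),96.5,40,.186,.116)
delta(p,Rm)
o=[]
for n in("side","top"):
    c=robot.read_camera(n);pickle.dump(c,open(n+'2.pkl','wb'))
    u,v=map(int,proj(c,(.40,.25,.1)));u=min(max(u,100),459)
    o.append(cv2.resize(c['image'][v-75:v+75,u-100:u+100],None,fx=2,fy=2,interpolation=2));print(n,u-100,v-75)
    P=cloud(c);h=cv2.cvtColor(c['image'],cv2.COLOR_BGR2HSV)
    box=(abs(P[...,0]-.4)<.08)&(abs(P[...,1]-.24)<.13)&(P[...,2]>.07)&(P[...,2]<.15)
    ring=P[box&(P[...,1]<.2)];print('ring',len(ring),np.median(ring,0),np.percentile(ring[:,2],[10,90]))
    red=P[box&masks(c)['red']];print('red',len(red),np.median(red,0),np.percentile(red[:,2],[10,90]))
cv2.imwrite('pics/p2.png',np.hstack(o))
E
```

```text
t 2.28 gap 0.0201 F [-0.4  1.2 -3.7] q [-1.24  1.02  0.37  1.6   0.15  1.1  -0.94]
tcp [0.3915 0.333  0.1151] [3.14  0.695 1.683]
DELTA [-0.0012, -0.001, 0.0036] [0.0002, -0.003, -0.0012] |d| 0.004 |w| 0.2deg
side 150 158
ring 255 [0.3985556  0.16221364 0.12445976] [0.10885838 0.13181748]
red 122 [0.38714003 0.29875904 0.12933625] [0.11805905 0.13261389]
top 146 153
ring 214 [0.40964228 0.16458529 0.13286488] [0.1216803  0.13647504]
red 179 [0.39569237 0.30705865 0.13513747] [0.13123964 0.13882385]
```

View pics/p2.png

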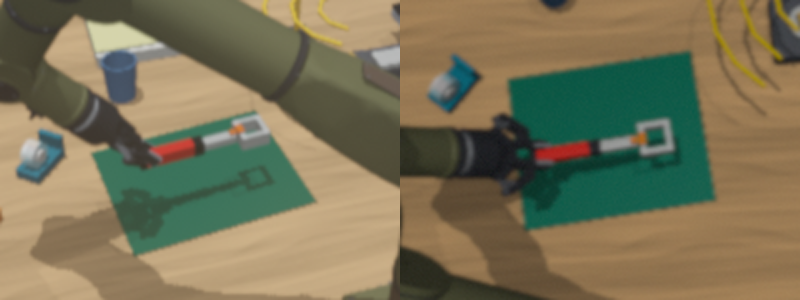

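Held level, gripper at the tail end, ring free. Now refine the head angle and the ring's position in the hand.

```bash
python3 - <<'E'
from h import *
cs=[pickle.load(open(f'top{i}.pkl','rb')) for i in(0,1,2)]
c=cs[0];im0=np.mean([k['image'].astype('f4') for k in cs],0)
im,X,Y=ortho(c,im0,.6195,-.116,.03,.079,.0005)
g=im[...,1]*.5+im[...,2]*.5;b=im[...,0]
sat=g-b
for nm,a,ths in(('g-b',sat,(30,45,60,75,85)),('V',im[...,2],(110,125,140,150))):
  for th in ths:
    m=(a>th)&(np.hypot(X-.618,Y+.115)<.021)&(im[...,0]<.8*im[...,2])
    m=cv2.morphologyEx(m.astype(np.uint8),cv2.MORPH_OPEN,np.ones((9,9)));l,lab,st,_=cv2.connectedComponentsWithStats(m)
    if l<2: continue
    m=lab==1+np.argmax(st[1:,4]);print(nm,th,np.round(sq4(m,X,Y)[0],4),sq4(m,X,Y)[1:],cv2.minAreaRect(np.argwhere(m).astype('f4'))[1:])
r=np.hypot(X-.617,Y+.1145);gx=cv2.Sobel(sat,cv2.CV_32F,1,0,ksize=5);gy=cv2.Sobel(sat,cv2.CV_32F,0,1,ksize=5)
for rr in(.015,.018,.021):
    for ymax in(.1,.008):
        k=(r<rr)&(Y+.1145<ymax);w=(gy+1j*gx)[k];print('grad',rr,ymax,np.degrees(np.angle((w**4/np.maximum(abs(w),1)**2).sum())/4))
# foot edge (press yaw)
im,X,Y=ortho(c,im0,.62,-.116,.1,.045);g=cv2.cvtColor(im.clip(0,255).astype(np.uint8),6)
d=cv2.minAreaRect(np.argwhere(cv2.morphologyEx(((g<85)&(Y<-.035)&(Y>-.17)&(X>.58)&(X<.70)).astype(np.uint8),cv2.MORPH_OPEN,np.ones((61,61)))>0).astype('f4'));print('foot',d)
ring=[]
for z in(.129,.133):
    w=wrench(cs[2],.40,.24,z);ax=w['ring']-w['red'];ax/=np.linalg.norm(ax);n=np.array([-ax[1],ax[0]])
    print(z,w['ring'],w['w'],w['azim_tail'],w['red'],'corr',w['ring']+n*np.sign(n[0])*(w['w']-.052)/2)
cv2.imwrite('pics/w2.png',w['im'])
E
```

```text
g-b 30 [ 0.618  -0.1149] (np.float64(11.544902927208161), np.float64(31.535694062442957)) ((64.93704986572266, 70.37190246582031), 14.470293045043945)
g-b 45 [ 0.6182 -0.1151] (np.float64(14.040545645523675), np.float64(27.977669667075563)) ((58.45108413696289, 58.9361572265625), 14.03624439239502)
g-b 60 [ 0.6182 -0.1151] (np.float64(14.361790049060716), np.float64(24.71841418861655)) ((52.63022994995117, 50.93247985839844), 14.03624439239502)
g-b 75 [ 0.6185 -0.1151] (np.float64(11.963893342008635), np.float64(20.724381776062707)) ((45.16779708862305, 42.644168853759766), 11.888657569885254)
g-b 85 [ 0.6188 -0.1151] (np.float64(10.984692681338233), np.float64(16.507574019219177)) ((34.0, 36.0), 90.0)
V 110 [ 0.618  -0.1148] (np.float64(10.326776154196544), np.float64(33.139855159611066)) ((68.53254699707031, 74.42240142822266), 14.620874404907227)
V 125 [ 0.6206 -0.1164] (np.float64(14.930232186632457), np.float64(29.457596643310872)) ((61.75923156738281, 61.8433723449707), 14.620874404907227)
V 140 [ 0.622  -0.1174] (np.float64(14.364023201939522), np.float64(26.953663943887108)) ((57.17356872558594, 55.99559783935547), 14.620874404907227)
V 150 [ 0.6224 -0.1174] (np.float64(17.85205638800606), np.float64(23.66960075708925)) ((52.023681640625, 50.78079605102539), 16.50436019897461)
grad 0.015 0.1 14.264615
grad 0.015 0.008 14.842179
grad 0.018 0.1 14.284616
grad 0.018 0.008 14.954906
grad 0.021 0.1 14.451194
grad 0.021 0.008 15.093876
foot ((164.0, 291.0), (85.99998474121094, 73.99998474121094), 0.0)
0.129 [0.41366795 0.15652066] 0.059475734294492356 96.0771441149938 [0.39736086 0.30968816] corr [0.41738481 0.15691638]
0.133 [0.41286205 0.15648825] 0.05915672158174598 96.08099689248213 [0.39660539 0.30908465] corr [0.41642028 0.15686732]
```

```bash
cat >> h.py <<'E'
L=.1777;LAT=.003;SC=np.array([.6195,-.1160])
def held(ring,azim,zmid,th=39.8):
    """tcp pose putting the held wrench's ring there"""
    Rm,d=Rt(azim,th);e=np.array([d[1],-d[0],0]);p=np.array([*ring,0])+L*d-LAT*e;p[2]=zmid-.003;return p,Rm
def rad(r,azim): return SC+r*np.array([np.cos(np.radians(azim)),np.sin(np.radians(azim))])
E
python3 - <<'E'
from h import *
p,Rm=held(rad(.25,104.5),104.5,.105);print(rad(.25,104.5),p);delta(p,Rm)
E
```

```text
[0.556905   0.12603691] [0.50950803 0.29732561 0.102     ]
t 2.38 gap 0.0195 F [ 1.  -0.3 -2.9] q [-1.24  1.01  0.37  1.59  0.15  1.1  -0.94]
tcp [0.3942 0.3344 0.1184] [3.131 0.69  1.676]
DELTA [-0.0274, 0.1103, 0.045] [-0.084, -0.0039, -0.1136] |d| 0.122 |w| 8.1deg
```

```bash
sed -i 's/^L=.1777;LAT=.003/L=.1785;LAT=.003/; s/zmid-.003/zmid-.001/' h.py; python3 - <<'E'
from h import *
p,Rm=held(rad(.25,104.5),104.5,.102);print(p);delta(p,Rm)
E
```

```text
[0.50930773 0.29810012 0.101     ]
t 2.38 gap 0.0195 F [ 1.  -0.3 -2.9] q [-1.24  1.01  0.37  1.59  0.15  1.1  -0.94]
tcp [0.3942 0.3344 0.1184] [3.131 0.69  1.676]
DELTA [-0.0261, 0.1102, 0.0452] [-0.084, -0.0039, -0.1136] |d| 0.122 |w| 8.1deg
```

Request:
{"api": "arm_command", "payload": {
  "series": [-0.006,0.025,0.01,-0.084,-0.004,-0.114,1,-0.014,0.055,0.022,-0.084,-0.004,-0.114,1,-0.02,0.08,0.034,-0.084,-0.004,-0.114,1,-0.027,0.11,0.045,-0.084,-0.004,-0.114,1,-0.027,0.11,0.045,-0.084,-0.004,-0.114,1]
}}

```text
t: 2.8
tcp_pos: [0.5127, 0.2908, 0.0974]
eef_rot: [-3.138, 0.704, 1.821]
contact_force: [0.5, -1.6, -2.6]
finger_gap: 0.02
```

```bash
python3 - <<'E'
from h import *
from rig import robot
p,Rm=held(rad(.07,104.5),104.5,.102)
delta(p,Rm)
c=robot.read_camera('top');delta(p,Rm);pickle.dump(c,open('top3.pkl','wb'))
w=wrench(c,.52,.2,.115);ax=w['ring']-w['red'];ax/=np.linalg.norm(ax);n=np.array([-ax[1],ax[0]])
print(w['ring'],w['w'],w['azim_tail'],'corr',w['ring']+n*np.sign(n[0])*(w['w']-.052)/2)
P=cloud(c);u,v=map(int,proj(c,(*w['ring'],.115)));q=P[v-8:v+9,u-8:u+9].reshape(-1,3);q=q[q[:,2]<.2];print('ring top z',np.percentile(q[:,2],[60,75,90]))
E
```

```text
t 2.80 gap 0.0200 F [ 0.5 -1.6 -2.6] q [-1.09  1.07  0.39  1.52  0.28  1.01 -0.77]
tcp [0.5127 0.2908 0.0974] [-3.138  0.704  1.821]
DELTA [-0.1335, -0.0006, 0.1086] [-0.005, 0.0093, -0.002] |d| 0.172 |w| 0.6deg
t 2.85 gap 0.0197 F [-0.9 -0.1 -2.9] q [-1.09  1.07  0.38  1.52  0.28  1.01 -0.78]
tcp [0.5096 0.2924 0.0968] [-3.135  0.702  1.824]
DELTA [-0.1359, 0.002, 0.1094] [-0.0072, 0.0074, -0.0002] |d| 0.174 |w| 0.6deg
[0.55355942 0.117604  ] 0.06121066844167507 103.57941944107188 corr [0.55803602 0.1186853 ]
ring top z [0.10880577 0.11122721 0.11377945]
```

```bash
python3 - <<'E'
from h import *
p,Rm=held(rad(.03,104.5),104.5,.0995)
delta(p,Rm)
E
```

```text
t 2.85 gap 0.0197 F [-0.9 -0.1 -2.9] q [-1.09  1.07  0.38  1.52  0.28  1.01 -0.78]
tcp [0.5096 0.2924 0.0968] [-3.135  0.702  1.824]
DELTA [-0.1648, 0.0022, 0.1371] [-0.0072, 0.0074, -0.0002] |d| 0.214 |w| 0.6deg
```

Request:
{"api": "arm_command", "payload": {
  "series": [-0.016,0,0.014,-0.007,0.007,0,1,-0.037,0,0.031,-0.007,0.007,0,1,-0.061,0.001,0.051,-0.007,0.007,0,1,-0.085,0.001,0.071,-0.007,0.007,0,1,-0.105,0.0015,0.087,-0.007,0.007,0,1]
}}

```text
t: 3.27
tcp_pos: [0.5412, 0.1623, 0.0975]
eef_rot: [-3.136, 0.693, 1.832]
contact_force: [0.1, 0.1, -3.0]
finger_gap: 0.0201
```

```bash
python3 - <<'E'
from h import *
p,Rm=held(rad(.03,104.5),104.5,.0995)
delta(p,Rm)
E
```

```text
t 3.27 gap 0.0201 F [ 0.1  0.1 -3. ] q [-0.96  1.03  0.44  1.75  0.38  0.75 -0.73]
tcp [0.5412 0.1623 0.0975] [-3.136  0.693  1.832]
DELTA [-0.0626, 0.0028, 0.0507] [-0.0003, -0.0019, 0.0059] |d| 0.081 |w| 0.4deg
```

Request:
{"api": "arm_command", "payload": {
  "series": [-0.018,0.001,0.0145,0,0,0.006,1,-0.036,0.002,0.029,0,0,0.006,1,-0.053,0.003,0.043,0,0,0.006,1,-0.0625,0.003,0.051,0,0,0.006,1,-0.0625,0.003,0.051,0,0,0.006,1]
}}

```text
t: 3.68
tcp_pos: [0.5649, 0.0831, 0.0991]
eef_rot: [3.141, 0.695, 1.819]
contact_force: [-0.2, -1.0, -3.2]
finger_gap: 0.02
```

```bash
cat >> h.py <<'E'
def look(tag,view=None):
    from rig import robot
    cs={}
    for n in('top','side'):
        c=robot.read_camera(n);pickle.dump(c,open(f'{n}{tag}.pkl','wb'));cs[n]=c
    s=robot.get_state();print('t %.2f'%s['t'],s['tcp_pos'].round(4),s['eef_rot'].round(3),'F',s['contact_force'].round(1),'T',s['ft_torque'].round(2))
    o=[]
    for n,c in cs.items():
        u,v=map(int,proj(c,(.61,-.06,.08)));im=c['image'][v-50:v+50,u-66:u+67];print(n,'crop origin',u-66,v-50,'x3')
        o.append(cv2.resize(im,None,fx=3,fy=3,interpolation=2))
    cv2.imwrite(f'pics/look{tag}.png',np.hstack(o))
    return cs
E
python3 - <<'E'
from h import *
look('4');p,Rm=held(rad(.0,104.5),104.5,.0995)
delta(p,Rm)
E
```

```text
t 3.78 [0.5651 0.0881 0.0978] [3.14  0.691 1.824] F [ 0.1  1.3 -3.1] T [1.44 0.39 0.  ]
top crop origin 267 115 x3
side crop origin 246 139 x3
t 3.78 gap 0.0199 F [ 0.1  1.3 -3.1] q [-0.86  1.02  0.47  1.82  0.45  0.62 -0.7 ]
tcp [0.5651 0.0881 0.0978] [3.14  0.691 1.824]
DELTA [-0.0257, -0.0015, 0.0203] [0.0014, -0.0036, -0.0001] |d| 0.033 |w| 0.2deg
```

View pics/look4.png

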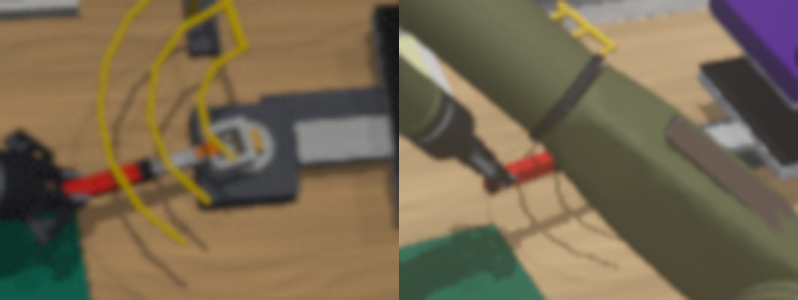

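Ring is at top px (345,164), just left of the brass head at (353,161). The outer bar crosses over the red handle with the gripper outside; the arm hides the side view. Measure the ring from depth.

```bash
cat >> h.py <<'E'
def ringpos(c,lo=.1,hi=.125,zt=.112):
    P=cloud(c);m=(P[...,2]>lo)&(P[...,2]<hi)&(np.hypot(P[...,0]-.61,P[...,1]+.08)<.12)
    q=np.array([onz(c,u,v,zt)[:2] for v,u in np.argwhere(m)])
    return q,P[m]
E
python3 - <<'E'
from h import *
c=pickle.load(open('top4.pkl','rb'));q,P=ringpos(c)
a=np.radians(104.3);d=np.array([np.cos(a),np.sin(a)]);e=np.array([d[1],-d[0]])
for o in [SC]:
    s=(q-o)@d;t=(q-o)@e
    print('s min',np.percentile(s,[0,1,3]),'z',np.percentile(P[:,2],[10,50,90]))
    for lo,hi in((-.02,.0),(0,.02),(.02,.04),(.04,.06),(.06,.09),(.09,.14)):
        k=(s>lo)&(s<hi); 
        if k.sum():print(lo,hi,k.sum(),'t',np.percentile(t[k],[2,50,98]).round(4),'mean z',P[k][:,2].mean().round(4))
im,X,Y=ortho(c,c['image'],.615,-.09,.08,.112);im2,_,_=ortho(c,c['image'],.615,-.09,.08,.079)
o=np.hstack([im,im2]);cv2.imwrite('pics/o4.png',cv2.resize(o,None,fx=1.2,fy=1.2))
E
```

```text
s min [0.00409777 0.00460966 0.00616993] z [0.10480307 0.11052367 0.11505758]
0 0.02 61 t [-0.0321 -0.0076  0.0193] mean z 0.1102
0.02 0.04 33 t [-0.0321  0.0109  0.021 ] mean z 0.1111
0.04 0.06 55 t [-0.0323 -0.0111  0.0192] mean z 0.1116
0.06 0.09 46 t [-0.0161 -0.0066  0.0027] mean z 0.108
0.09 0.14 77 t [-0.0181 -0.0055  0.0065] mean z 0.11
```

View pics/o4.png

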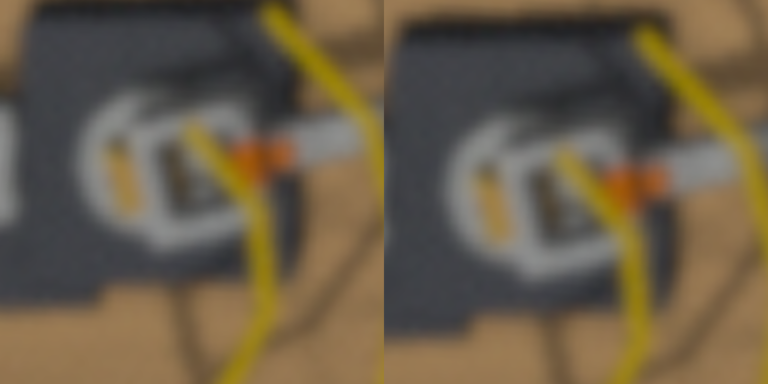

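Request:
{"api": "arm_command", "payload": {
  "series": [-0.006,0.003,0.005,0,0,0,1,-0.012,0.0065,0.01,0,0,0,1,-0.018,0.0065,0.015,0,0,0,1,-0.0235,0.0065,0.0195,0,0,0,1,-0.0235,0.0065,0.0195,0,0,0,1]
}}

```text
t: 4.2
tcp_pos: [0.5794, 0.0559, 0.0992]
eef_rot: [3.14, 0.695, 1.82]
contact_force: [-0.7, -1.3, -3.5]
finger_gap: 0.02
```

```bash
python3 - <<'E'
from h import *
cs=look('5');c=cs['top'];q,P=ringpos(c)
a=np.radians(104.3);d=np.array([np.cos(a),np.sin(a)]);e=np.array([d[1],-d[0]])
s=(q-SC)@d;t=(q-SC)@e
print('s min',np.percentile(s,[0,1,3]),'z',np.percentile(P[:,2],[10,50,90]))
for lo,hi in((-.04,-.02),(-.02,.0),(0,.02),(.02,.04),(.04,.06),(.06,.09),(.09,.14)):
    k=(s>lo)&(s<hi)
    if k.sum():print(lo,hi,k.sum(),'t',np.percentile(t[k],[2,50,98]).round(4),'mean z',P[k][:,2].mean().round(4))
im,X,Y=ortho(c,c['image'],.6195,-.116,.05,.112,.00025);im2,_,_=ortho(c,c['image'],.6195,-.116,.05,.079,.00025)
cv2.imwrite('pics/o5.png',np.hstack([im,im2]))
E
```

```text
t 4.30 [0.5794 0.0583 0.0985] [3.14  0.693 1.822] F [-0.2  0.3 -3.3] T [1.4  0.38 0.  ]
top crop origin 267 115 x3
side crop origin 246 139 x3
s min [-0.02594035 -0.02512709 -0.02350217] z [0.10467443 0.11070818 0.11559127]
-0.04 -0.02 27 t [-0.0242  0.0011  0.0269] mean z 0.1105
-0.02 0.0 58 t [-0.0263  0.0003  0.0278] mean z 0.1091
0 0.02 53 t [-0.0245  0.0033  0.0286] mean z 0.1108
0.02 0.04 48 t [-0.0238  0.0036  0.0281] mean z 0.1104
0.04 0.06 19 t [-0.0073 -0.0009  0.0086] mean z 0.1076
0.06 0.09 48 t [-0.0093  0.0012  0.0105] mean z 0.1083
0.09 0.14 84 t [-0.0099  0.0021  0.0141] mean z 0.112
```

View pics/o5.png

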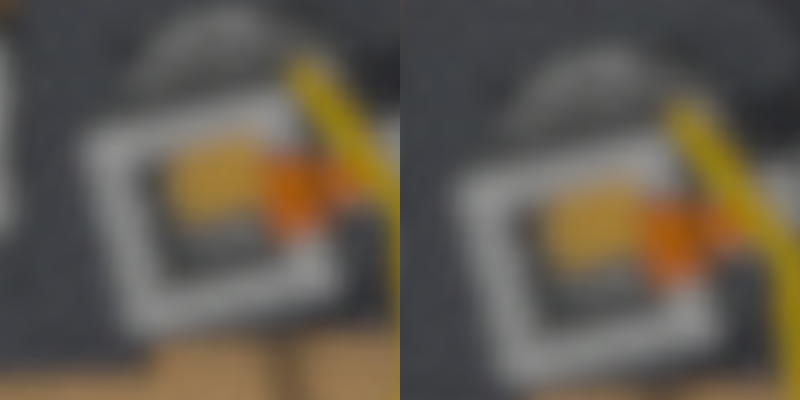

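In the crop the brass step shows through the ring's hole, well aligned in angle; the ring needs about 2-3 mm more inward. Shift and start down in small steps.

Request:
{"api": "arm_command", "payload": {
  "series": [-0.002,0,0.0016,0,0,0,1,-0.0005,0,0.0035,0,0,0,1,0.001,0,0.0053,0,0,0,1,0.0025,0,0.007,0,0,0,1,0.0045,0,0.0092,0,0,0,1]
}}

```text
t: 4.72
tcp_pos: [0.5801, 0.0569, 0.0881]
eef_rot: [3.14, 0.693, 1.823]
contact_force: [0.5, 0.3, -2.8]
finger_gap: 0.0196
```

```bash
cat >> h.py <<'E'
def rep(tag):
    cs=look(tag);c=cs['top'];q,P=ringpos(c,.07,.125,.104)
    a=np.radians(104.3);d=np.array([np.cos(a),np.sin(a)]);e=np.array([d[1],-d[0]])
    s=(q-SC)@d;t=(q-SC)@e
    for lo,hi in((-.04,-.019),(-.019,-.0),(0,.02),(.02,.04),(.06,.09),(.09,.14)):
        k=(s>lo)&(s<hi)
        if k.sum():print(lo,hi,k.sum(),'t',np.percentile(t[k],[2,50,98]).round(4),'med z',np.median(P[k][:,2]).round(4))
    return cs
E
python3 - <<'E'
from h import *
rep('6')
E
```

```text
t 4.82 [0.5799 0.0569 0.0878] [3.141 0.693 1.824] F [-0.  -0.6 -3.7] T [1.39 0.42 0.04]
top crop origin 267 115 x3
side crop origin 246 139 x3
-0.04 -0.019 24 t [-0.021   0.0039  0.0289] med z 0.0999
-0.019 -0.0 84 t [-0.0273 -0.0021  0.0278] med z 0.0962
0 0.02 87 t [-0.0282 -0.0018  0.029 ] med z 0.0947
0.02 0.04 51 t [-0.0273  0.0044  0.0271] med z 0.0992
0.06 0.09 51 t [-0.0096  0.0006  0.0105] med z 0.096
0.09 0.14 91 t [-0.0126  0.0008  0.0139] med z 0.1009
```

Request:
{"api": "arm_command", "payload": {
  "series": [0.0006,0,0.0008,0,0,0,1,0.0013,0,0.0015,0,0,0,1,0.0019,0,0.0023,0,0,0,1,0.0026,0,0.003,0,0,0,1,0.0026,0,0.003,0,0,0,1]
}}

```text
t: 5.23
tcp_pos: [0.5803, 0.0565, 0.0848]
eef_rot: [3.14, 0.694, 1.823]
contact_force: [-0.8, 1.9, -0.7]
finger_gap: 0.0198
```

Request:
{"api": "arm_command", "payload": {
  "series": [0.0006,0,0.0008,0,0,0,1,0.0013,0,0.0015,0,0,0,1,0.0019,0,0.0023,0,0,0,1,0.0026,0,0.003,0,0,0,1,0.0026,0,0.003,0,0,0,1]
}}

```text
t: 5.65
tcp_pos: [0.5804, 0.0564, 0.0811]
eef_rot: [3.14, 0.694, 1.823]
contact_force: [-0.2, 3.8, 4.7]
finger_gap: 0.0198
```

```bash
python3 - <<'E'
from h import *
rep('7')
E
```

```text
t 5.75 [0.5804 0.0564 0.0811] [3.139 0.694 1.823] F [-0.3  3.2  5.8] T [-0.55  0.07 -0.07]
top crop origin 267 115 x3
side crop origin 246 139 x3
-0.04 -0.019 24 t [-0.0233  0.0016  0.0267] med z 0.1001
-0.019 -0.0 85 t [-0.0278 -0.0026  0.0278] med z 0.0942
0 0.02 90 t [-0.0282 -0.002   0.0285] med z 0.0913
0.02 0.04 52 t [-0.0283  0.0043  0.0271] med z 0.0985
0.06 0.09 51 t [-0.0104 -0.0007  0.0098] med z 0.0939
0.09 0.14 92 t [-0.0139 -0.0004  0.0128] med z 0.0962
```

Contact without seating: the ring sits on the head's shoulder. Back off a little and look at the hole, rectified in the head's axes.

Request:
{"api": "arm_command", "payload": {
  "series": [-0.001,0,-0.0012,0,0,0,1,-0.002,0,-0.0024,0,0,0,1]
}}

```text
t: 5.92
tcp_pos: [0.5803, 0.0563, 0.0839]
eef_rot: [3.14, 0.693, 1.822]
contact_force: [1.2, -0.2, 0.7]
finger_gap: 0.0199
```

```bash
cat >> h.py <<'E'
def hole(c,z,az=104.5,hw=.035,sc=.0001):
    a=np.radians(az);d=np.array([np.cos(a),np.sin(a)]);e=np.array([d[1],-d[0]])
    n=int(2*hw/sc);k=(np.arange(n)-n/2)*sc;T_,S_=np.meshgrid(k,k,indexing='ij')
    P=np.stack([SC[0]+S_*d[0]+T_*e[0],SC[1]+S_*d[1]+T_*e[1],np.full_like(S_,z)],-1)-c['T'][:3,3]
    q=P@c['T'][:3,:3];f=K(c)
    im=cv2.remap(c['image'],(c['cx']+f*q[...,0]/-q[...,2]).astype('f4'),(c['cy']-f*q[...,1]/-q[...,2]).astype('f4'),cv2.INTER_CUBIC)
    return cv2.resize(im,(400,400))
def grid(im):
    for v in range(-30,31,10):
        p=int(200+v*400/70);cv2.line(im,(p,0),(p,6 if v else 14),(255,255,255),1);cv2.line(im,(0,p),(6 if v else 14,p),(255,255,255),1)
    return im
E
python3 - <<'E'
from h import *
cs=look('8');c=cs['top']
cv2.imwrite('pics/hole8.png',np.hstack([grid(hole(c,.099)),grid(hole(c,.079))]))
i=hole(c,.079).astype(int);sat=(i[...,1]+i[...,2])//2-i[...,0]
np.set_printoptions(linewidth=220)
print('along t (s=-10,-5,0mm), every 2mm from -30');
for s in(-9,-5,-1):
    k=int(200+s*400/70);print(s,[int(sat[int(200+t*400/70),k-6:k+7].mean()) for t in range(-20,27,2)],[int(i[int(200+t*400/70),k-6:k+7].mean()) for t in range(-20,27,2)])
print('along s')
for t in(-4,0,4,8):
    k=int(200+t*400/70);print(t,[int(sat[k-6:k+7,int(200+s*400/70)].mean()) for s in range(-24,21,2)])
E
```

```text
t 6.02 [0.5802 0.0563 0.0839] [3.139 0.693 1.822] F [-0.1  0.4  0.7] T [ 0.09 -0.02  0.12]
top crop origin 267 115 x3
side crop origin 246 139 x3
along t (s=-10,-5,0mm), every 2mm from -30
-9 [0, 0, 1, 2, 4, 9, 19, 32, 49, 62, 71, 76, 76, 76, 74, 70, 61, 47, 30, 18, 6, 1, 0, 0] [78, 88, 102, 119, 129, 134, 132, 127, 119, 112, 108, 107, 108, 106, 105, 104, 102, 99, 91, 85, 77, 73, 77, 88]
-5 [0, 1, 1, 1, 4, 11, 21, 38, 56, 72, 82, 88, 87, 86, 85, 77, 69, 50, 33, 16, 7, 1, 0, 0] [77, 88, 102, 119, 130, 136, 135, 130, 124, 118, 113, 111, 112, 112, 111, 110, 108, 102, 95, 87, 80, 77, 79, 90]
-1 [0, 1, 1, 1, 5, 9, 23, 36, 57, 73, 86, 88, 90, 88, 86, 80, 68, 49, 31, 17, 7, 2, 0, 0] [79, 88, 103, 118, 131, 135, 134, 131, 125, 120, 115, 114, 114, 114, 113, 110, 107, 103, 96, 89, 79, 75, 78, 90]
along s
-4 [0, 0, 0, 4, 12, 25, 35, 46, 51, 55, 56, 58, 58, 57, 54, 51, 47, 40, 31, 20, 12, 10, 12]
0 [0, 0, 2, 6, 20, 35, 54, 65, 77, 81, 84, 84, 86, 86, 85, 81, 75, 63, 52, 38, 30, 25, 25]
4 [-1, 0, 1, 8, 20, 39, 56, 71, 80, 86, 88, 90, 90, 90, 91, 91, 88, 82, 76, 69, 64, 61, 60]
8 [0, 0, 1, 9, 19, 40, 57, 70, 78, 83, 86, 86, 85, 85, 84, 85, 86, 88, 92, 96, 98, 97, 93]
```

View pics/hole8.png

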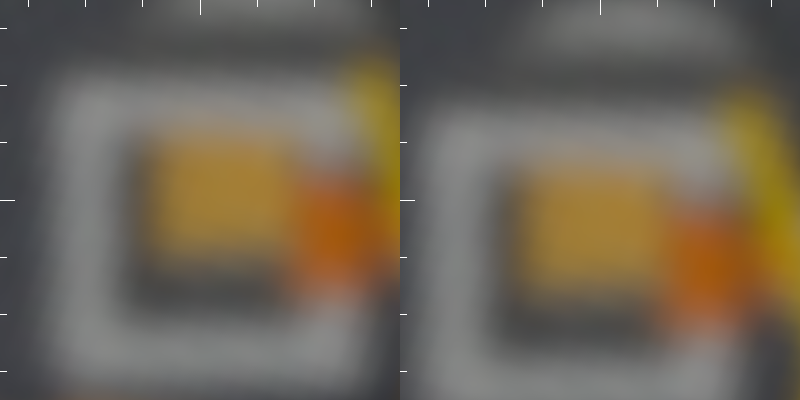

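Rectified hole view: brass visible from t=-5 to +14 mm, ring bands centred near t=+5, s=+1.6, head near t=+1, s=+0.7. So shift the ring about -4 mm across (tool y), -0.7 mm along.

Request:
{"api": "arm_command", "payload": {
  "series": [-0.0013,0,-0.0015,0,0,0,1,-0.0018,-0.002,-0.0011,0,0,0,1,-0.0018,-0.004,-0.0011,0,0,0,1,-0.0012,-0.004,-0.0003,0,0,0,1,-0.0005,-0.004,0.0005,0,0,0,1]
}}

```text
t: 6.43
tcp_pos: [0.5765, 0.0554, 0.0835]
eef_rot: [3.14, 0.692, 1.823]
contact_force: [0.8, 1.7, 2.7]
finger_gap: 0.0199
```

Request:
{"api": "arm_command", "payload": {
  "series": [0.0006,0,0.0008,0,0,0,1,0.0013,0,0.0015,0,0,0,1,0.0019,0,0.0023,0,0,0,1,0.0026,0,0.003,0,0,0,1,0.0026,0,0.003,0,0,0,1]
}}

```text
t: 6.85
tcp_pos: [0.5762, 0.0549, 0.0793]
eef_rot: [3.14, 0.693, 1.823]
contact_force: [1.2, 0.2, 0.5]
finger_gap: 0.02
```

```bash
python3 - <<'E'
from h import *
cs=rep('9')
i=hole(cs['top'],.079).astype(int);sat=(i[...,1]+i[...,2])//2-i[...,0]
k=int(200-5*400/70);print([int(sat[int(200+t*400/70),k-6:k+7].mean()) for t in range(-20,27,2)])
E
```

```text
t 6.95 [0.5759 0.0544 0.0792] [3.141 0.693 1.822] F [ 2.3 -1.8 -4.1] T [0.95 0.06 0.35]
top crop origin 267 115 x3
side crop origin 246 139 x3
-0.04 -0.019 27 t [-0.0299 -0.0013  0.0243] med z 0.0982
-0.019 -0.0 86 t [-0.0312 -0.0043  0.0238] med z 0.0924
0 0.02 94 t [-0.0315 -0.0044  0.0244] med z 0.0897
0.02 0.04 50 t [-0.0317 -0.0002  0.0237] med z 0.0977
0.06 0.09 50 t [-0.0148 -0.0048  0.0053] med z 0.092
0.09 0.14 91 t [-0.0186 -0.0043  0.0087] med z 0.0946
[0, 1, 2, 8, 17, 33, 52, 70, 81, 87, 89, 88, 88, 87, 86, 79, 70, 53, 38, 19, 8, 0, 0, -1]
```

Request:
{"api": "arm_command", "payload": {
  "series": [0.0006,0,0.0008,0,0,0,1,0.0013,0,0.0015,0,0,0,1,0.0019,0,0.0023,0,0,0,1,0.0026,0,0.003,0,0,0,1,0.0026,0,0.003,0,0,0,1]
}}

```text
t: 7.37
tcp_pos: [0.5759, 0.0544, 0.0756]
eef_rot: [3.141, 0.694, 1.822]
contact_force: [0.3, -3.2, -1.4]
finger_gap: 0.0197
```

```bash
python3 - <<'E'
from h import *
cs=rep('10')
i=hole(cs['top'],.079).astype(int);sat=(i[...,1]+i[...,2])//2-i[...,0]
k=int(200-5*400/70);print([int(sat[int(200+t*400/70),k-6:k+7].mean()) for t in range(-20,27,2)])
cv2.imwrite('pics/hole10.png',np.hstack([grid(hole(cs['top'],.095)),grid(hole(cs['top'],.079))]))
E
```

```text
t 7.47 [0.576  0.0544 0.0758] [3.141 0.694 1.822] F [ 0.4 -4.3 -2.5] T [ 0.38  0.21 -0.11]
top crop origin 267 115 x3
side crop origin 246 139 x3
-0.04 -0.019 21 t [-0.0303 -0.0023  0.021 ] med z 0.0938
-0.019 -0.0 88 t [-0.0334 -0.0065  0.0214] med z 0.087
0 0.02 90 t [-0.0322 -0.0054  0.022 ] med z 0.0845
0.02 0.04 48 t [-0.0341 -0.0029  0.0203] med z 0.0914
0.06 0.09 51 t [-0.0169 -0.007   0.003 ] med z 0.0869
0.09 0.14 87 t [-0.0197 -0.0065  0.006 ] med z 0.0896
[1, 2, 5, 15, 28, 48, 68, 82, 88, 89, 89, 88, 88, 88, 88, 82, 74, 54, 36, 17, 5, 0, 0, 0]
```

Request:
{"api": "arm_command", "payload": {
  "series": [0.0002,0,0.0013,0,0,0,1,0.0008,0,0.002,0,0,0,1,0.0014,0,0.0028,0,0,0,1,0.0021,0,0.0035,0,0,0,1,0.0021,0,0.0035,0,0,0,1]
}}

```text
t: 7.88
tcp_pos: [0.5766, 0.0545, 0.0716]
eef_rot: [3.14, 0.693, 1.823]
contact_force: [0.3, -2.6, -1.3]
finger_gap: 0.0199
```

```bash
python3 - <<'E'
from h import *
cs=rep('11')
E
```

```text
t 7.98 [0.5766 0.0545 0.0717] [3.14  0.693 1.823] F [ 0.7 -3.  -3.3] T [ 0.36  0.16 -0.07]
top crop origin 267 115 x3
side crop origin 246 139 x3
-0.04 -0.019 16 t [-0.0306 -0.004   0.0201] med z 0.0897
-0.019 -0.0 86 t [-0.033  -0.0065  0.0214] med z 0.085
0 0.02 90 t [-0.0322 -0.0054  0.0216] med z 0.082
0.02 0.04 48 t [-0.0328 -0.0019  0.0203] med z 0.088
0.06 0.09 50 t [-0.0161 -0.0066  0.003 ] med z 0.0834
0.09 0.14 82 t [-0.0192 -0.0064  0.0057] med z 0.0866
```

Request:
{"api": "arm_command", "payload": {
  "series": [0.0002,0,0.0013,0,0,0,1,0.0008,0,0.002,0,0,0,1,0.0014,0,0.0028,0,0,0,1,0.0018,0,0.0034,0,0,0,1,0.0018,0,0.0034,0,0,0,1]
}}

```text
t: 8.4
tcp_pos: [0.5768, 0.0544, 0.0674]
eef_rot: [3.14, 0.692, 1.823]
contact_force: [0.0, -1.8, -2.5]
finger_gap: 0.0198
```

```bash
python3 - <<'E'
from h import *
cs=rep('12')
cv2.imwrite('pics/hole12.png',np.hstack([grid(hole(cs['top'],.083)),grid(hole(cs['top'],.079))]))
E
```

```text
t 8.50 [0.5768 0.0544 0.0676] [3.139 0.692 1.823] F [ 1.3 -0.2 -2.8] T [1.06 0.28 0.05]
top crop origin 267 115 x3
side crop origin 246 139 x3
-0.04 -0.019 11 t [-0.031  -0.0057  0.0128] med z 0.0817
-0.019 -0.0 84 t [-0.0333 -0.0072  0.0199] med z 0.0817
0 0.02 82 t [-0.0318 -0.0064  0.0199] med z 0.0789
0.02 0.04 47 t [-0.0318 -0.0014  0.0203] med z 0.0834
0.06 0.09 47 t [-0.0165 -0.0073  0.0019] med z 0.0785
0.09 0.14 79 t [-0.0181 -0.0063  0.005 ] med z 0.0834
```

The ring top reads 83 mm, i.e. on the collar, with no contact load. Now turn clockwise about the screw axis in 0.1 rad calls, watching the side force.

Request:
{"api": "arm_command", "payload": {
  "series": [0,0.0036,0,0.0128,0,0.0154,1,-0.0001,0.0071,0.0001,0.0256,0,0.0308,1,-0.0002,0.0107,0.0002,0.0383,0,0.0461,1,-0.0004,0.0143,0.0004,0.0511,0,0.0615,1,-0.0007,0.0178,0.0006,0.0639,0,0.0769,1]
}}

```text
t: 8.92
tcp_pos: [0.5947, 0.0569, 0.068]
eef_rot: [3.14, 0.693, 1.722]
contact_force: [1.5, -4.7, -4.3]
finger_gap: 0.0203
```

```bash
cat >> h.py <<'E'
def st(centre=(.6222,-.118)):
    from rig import robot
    s=robot.get_state();Rm=R.from_euler('xyz',s['eef_rot']).as_matrix();x=Rm[:,0];az=np.degrees(np.arctan2(x[1],x[0]))
    r=s['tcp_pos'][:2]-centre
    print('t %.2f'%s['t'],s['tcp_pos'].round(4),'tool az %.1f pos az %.1f r %.4f'%(az,np.degrees(np.arctan2(r[1],r[0])),np.hypot(*r)),'F',s['contact_force'].round(1),'Ftool',(Rm.T@s['contact_force']).round(1),'T',s['ft_torque'].round(2),'gap %.4f'%s['finger_gap'],'roll/pitch',s['eef_rot'][:2].round(3))
E
python3 -c "
from h import *
st()"
```

```text
t 8.92 [0.5947 0.0569 0.068 ] tool az 98.7 pos az 99.0 r 0.1770 F [ 1.5 -4.7 -4.3] Ftool [-1.   0.8  6.4] T [ 0.92 -0.03  0.34] gap 0.0203 roll/pitch [3.14  0.693]
```

Request:
{"api": "arm_command", "payload": {
  "series": [-0.0008,0.0036,0.0006,0.0128,0,0.0154,1,-0.0009,0.0071,0.0007,0.0256,0,0.0308,1,-0.001,0.0107,0.0008,0.0383,0,0.0461,1,-0.0012,0.0143,0.001,0.0511,0,0.0615,1,-0.0015,0.0178,0.0012,0.0639,0,0.0769,1]
}}

```text
t: 9.33
tcp_pos: [0.612, 0.058, 0.0677]
eef_rot: [3.141, 0.693, 1.622]
contact_force: [-0.7, -3.2, -2.4]
finger_gap: 0.0199
```

```bash
python3 -c "
from h import *
st()
from rig import robot
cs=rep('13')
st()"
```

```text
t 9.33 [0.612  0.058  0.0677] tool az 92.9 pos az 93.3 r 0.1763 F [-0.7 -3.2 -2.4] Ftool [-0.9 -0.9  3.9] T [1.02 0.01 0.2 ] gap 0.0199 roll/pitch [3.141 0.693]
t 9.43 [0.6124 0.0581 0.0677] [3.139 0.692 1.621] F [-0.8 -2.9 -2.7] T [ 1.02  0.08 -0.05]
top crop origin 267 115 x3
side crop origin 246 139 x3
-0.04 -0.019 15 t [-0.0195  0.0045  0.0152] med z 0.0827
-0.019 -0.0 78 t [-0.0358 -0.0106  0.0182] med z 0.0812
0 0.02 89 t [-0.0316 -0.0056  0.0221] med z 0.0797
0.02 0.04 37 t [-0.0276 -0.0003  0.0212] med z 0.0848
0.06 0.09 49 t [-0.0047  0.0067  0.0176] med z 0.0788
0.09 0.14 85 t [0.0012 0.0162 0.0297] med z 0.082
t 9.43 [0.6124 0.0581 0.0677] tool az 92.9 pos az 93.2 r 0.1764 F [-0.8 -2.9 -2.7] Ftool [-0.4 -1.   3.9] T [ 1.02  0.08 -0.05] gap 0.0197 roll/pitch [3.139 0.692]
```

Request:
{"api": "arm_command", "payload": {
  "series": [-0.0005,0.0036,0.0004,0.0128,0,0.0154,1,-0.0006,0.0071,0.0005,0.0256,0,0.0308,1,-0.0007,0.0107,0.0006,0.0383,0,0.0461,1,-0.0009,0.0143,0.0008,0.0511,0,0.0615,1,-0.0011,0.0178,0.0009,0.0639,0,0.0769,1]
}}

```text
t: 9.85
tcp_pos: [0.6297, 0.0581, 0.0677]
eef_rot: [3.141, 0.692, 1.522]
contact_force: [-0.2, -0.7, -2.6]
finger_gap: 0.0197
```

```bash
python3 -c "
from h import *
st()"
```

```text
t 9.85 [0.6297 0.0581 0.0677] tool az 87.2 pos az 87.6 r 0.1762 F [-0.2 -0.7 -2.6] Ftool [ 1.1 -0.1  2.4] T [1.12 0.09 0.01] gap 0.0197 roll/pitch [3.141 0.692]
```

Request:
{"api": "arm_command", "payload": {
  "series": [0,0.0036,0,0.0128,0,0.0154,1,-0.0001,0.0071,0.0001,0.0256,0,0.0308,1,-0.0002,0.0107,0.0002,0.0383,0,0.0461,1,-0.0002,0.0107,0.0002,0.0383,0,0.0461,1]
}}

```text
t: 10.18
tcp_pos: [0.6408, 0.0571, 0.0676]
eef_rot: [3.14, 0.691, 1.461]
contact_force: [-1.3, 0.1, -2.5]
finger_gap: 0.02
```

```bash
python3 -c "
from h import *
st()"
```

```text
t 10.18 [0.6408 0.0571 0.0676] tool az 83.7 pos az 83.9 r 0.1761 F [-1.3  0.1 -2.5] Ftool [ 1.5 -1.4  1.9] T [ 1.2   0.07 -0.23] gap 0.0200 roll/pitch [3.14  0.691]
```

Request:
{"api": "arm_command", "payload": {
  "series": [0,0.0018,0,0.0064,0,0.0077,1,0,0.0036,0,0.0128,0,0.0154,1,0,0.0054,0,0.0192,0,0.0231,1,-0.0001,0.0071,0.0001,0.0256,0,0.0308,1,-0.0001,0.0071,0.0001,0.0256,0,0.0308,1]
}}

```text
t: 10.6
tcp_pos: [0.6477, 0.0562, 0.0678]
eef_rot: [3.14, 0.692, 1.421]
contact_force: [-1.2, -0.7, -3.1]
finger_gap: 0.0196
```

```bash
python3 -c "
from h import *
st()"
```

```text
t 10.60 [0.6477 0.0562 0.0678] tool az 81.4 pos az 81.7 r 0.1761 F [-1.2 -0.7 -3.1] Ftool [ 1.4 -1.1  2.9] T [ 1.31  0.08 -0.39] gap 0.0196 roll/pitch [3.14  0.692]
```

Request:
{"api": "arm_command", "payload": {
  "series": [0,0.0018,0,0.0064,0,0.0077,1,0,0.0036,0,0.0128,0,0.0154,1,0,0.0054,0,0.0192,0,0.0231,1,-0.0001,0.0071,0.0001,0.0256,0,0.0308,1,-0.0001,0.0071,0.0001,0.0256,0,0.0308,1]
}}

```text
t: 11.02
tcp_pos: [0.655, 0.055, 0.0678]
eef_rot: [3.14, 0.692, 1.381]
contact_force: [-2.5, -0.1, -2.5]
finger_gap: 0.0199
```

```bash
python3 -c "
from h import *
st()
cs=look('14')
st()"
```

```text
t 11.02 [0.655  0.055  0.0678] tool az 79.1 pos az 79.3 r 0.1760 F [-2.5 -0.1 -2.5] Ftool [ 1.2 -2.4  2.2] T [ 1.31  0.19 -0.59] gap 0.0199 roll/pitch [3.14  0.692]
t 11.12 [0.6547 0.055  0.0678] [3.14  0.692 1.383] F [-2.3 -0.3 -2.5] T [ 1.38  0.08 -0.51]
top crop origin 267 115 x3
side crop origin 246 139 x3
t 11.12 [0.6547 0.055  0.0678] tool az 79.2 pos az 79.4 r 0.1760 F [-2.3 -0.3 -2.5] Ftool [ 1.  -2.2  2.4] T [ 1.38  0.08 -0.51] gap 0.0196 roll/pitch [3.14  0.692]
```

Request:
{"api": "arm_command", "payload": {
  "series": [0,0.0018,0,0.0064,0,0.0077,1,0,0.0036,0,0.0128,0,0.0154,1,0,0.0036,0,0.0128,0,0.0154,1]
}}

```text
t: 11.37
tcp_pos: [0.6585, 0.0542, 0.0679]
eef_rot: [3.14, 0.692, 1.361]
contact_force: [-2.6, 0.4, -3.5]
finger_gap: 0.0198
```

```bash
python3 -c "
from h import *
st()"
```

```text
t 11.37 [0.6585 0.0542 0.0679] tool az 78.0 pos az 78.1 r 0.1760 F [-2.6  0.4 -3.5] Ftool [ 2.1 -2.6  2.8] T [ 1.44  0.13 -0.65] gap 0.0198 roll/pitch [3.14  0.692]
```

Request:
{"api": "arm_command", "payload": {
  "series": [0,0.0018,0,0.0064,0,0.0077,1,0,0.0036,0,0.0128,0,0.0154,1,0,0.0036,0,0.0128,0,0.0154,1]
}}

```text
t: 11.62
tcp_pos: [0.662, 0.0534, 0.0678]
eef_rot: [3.14, 0.692, 1.341]
contact_force: [-3.2, 0.4, -4.5]
finger_gap: 0.0197
```

```bash
python3 -c "
from h import *
st()"
```

```text
t 11.62 [0.662  0.0534 0.0678] tool az 76.8 pos az 76.9 r 0.1760 F [-3.2  0.4 -4.5] Ftool [ 2.6 -3.2  3.7] T [ 1.37  0.19 -0.79] gap 0.0197 roll/pitch [3.14  0.692]
```

```bash
cat >> h.py <<'E'
def angs(c,azt):
    """camera handle axis azimuth, and ring edge angle (mod 90) by gradient"""
    C=np.array([.6215,-.1165]);im,X,Y=ortho(c,c['image'],.64,-.03,.16,.083)
    h=cv2.cvtColor(im,cv2.COLOR_BGR2HSV);H,S,V=[k.astype(int) for k in cv2.split(h)]
    m=(((H<6)|(H>172))&(S>120)&(V>60)).astype(np.uint8);l,lab,s_,_=cv2.connectedComponentsWithStats(m);m=lab==1+np.argmax(s_[1:,4])
    p=np.argwhere(m).astype('f4');vx=cv2.fitLine(p,cv2.DIST_HUBER,0,.01,.01).ravel();ha=np.degrees(np.arctan2(vx[1],vx[0]))%180
    cen=np.array([X[m].mean(),Y[m].mean()])
    im,X,Y=ortho(c,c['image'],*C,.05,.083);g=cv2.GaussianBlur(im.min(-1).astype('f4'),(0,0),3)
    gx=cv2.Sobel(g,5,1,0);gy=cv2.Sobel(g,5,0,1);w=gy+1j*gx
    a=np.radians(azt);s=(X-C[0])*np.cos(a)+(Y-C[1])*np.sin(a);t=(X-C[0])*np.sin(a)-(Y-C[1])*np.cos(a)
    r=[]
    for k in [(s<.008)&(abs(t)<.03)&(s>-.031), (s<.012)&(abs(t)<.032)&(s>-.033)&~((abs(s)<.013)&(abs(t)<.013))]:
        ww=w[k];r.append(np.degrees(np.angle((ww**4/np.maximum(abs(ww),1)**2).sum())/4)%90)
    im2,X,Y=ortho(c,c['image'],*C,.02,.079);q=im2.astype('f4');sat=(q[...,1]+q[...,2])/2-q[...,0]
    gx=cv2.Sobel(cv2.GaussianBlur(sat,(0,0),2),5,1,0);gy=cv2.Sobel(cv2.GaussianBlur(sat,(0,0),2),5,0,1);k=(np.hypot(X-C[0],Y-C[1])<.016)&((X-C[0])*np.cos(a)+(Y-C[1])*np.sin(a)<.006);ww=(gy+1j*gx)[k]
    print('handle fit %.1f from-centre %.1f'%(ha,np.degrees(np.arctan2(*(cen-C)[::-1]))),'ring',np.round(r,1),'head %.1f'%(np.degrees(np.angle((ww**4/np.maximum(abs(ww),1)**2).sum())/4)%90))
E
python3 - <<'E'
from h import *
from rig import robot
c=robot.read_camera('top');pickle.dump(c,open('top15.pkl','wb'));st()
for tag,a in(('12',104.5),('13',92.9),('14',79.2),('15',76.8)):
    print(tag,a,end=' ');angs(pickle.load(open(f'top{tag}.pkl','rb')),a)
E
```

```text
t 11.67 [0.6618 0.0534 0.0678] tool az 76.9 pos az 77.0 r 0.1759 F [-2.6  0.3 -3.1] Ftool [ 1.8 -2.7  2.6] T [ 1.4   0.11 -0.67] gap 0.0199 roll/pitch [3.14  0.692]
12 104.5 handle fit 93.5 from-centre 105.8 ring [14.1 14.3] head 15.3
13 92.9 handle fit 83.3 from-centre 94.5 ring [2.8 2.7] head 8.5
14 79.2 handle fit 64.1 from-centre 80.4 ring [78.6 78.6] head 83.7
15 76.8 handle fit 60.7 from-centre 78.1 ring [76.9 76.8] head 78.3
```

Ring follows the handle (no click yet) and the head is turning. Continue in small steps.

Request:
{"api": "arm_command", "payload": {
  "series": [0,0.0018,0,0.0064,0,0.0077,1,0,0.0036,0,0.0128,0,0.0154,1,0,0.0036,0,0.0128,0,0.0154,1]
}}

```text
t: 11.92
tcp_pos: [0.6655, 0.0525, 0.0679]
eef_rot: [3.14, 0.692, 1.321]
contact_force: [-2.9, 0.7, -3.2]
finger_gap: 0.0197
```

```bash
python3 -c "
from h import *
st()"
```

```text
t 11.92 [0.6655 0.0525 0.0679] tool az 75.7 pos az 75.7 r 0.1759 F [-2.9  0.7 -3.2] Ftool [ 2.  -3.   2.5] T [ 1.37  0.2  -0.81] gap 0.0197 roll/pitch [3.14  0.692]
```

Request:
{"api": "arm_command", "payload": {
  "series": [0,0.0018,0,0.0064,0,0.0077,1,0,0.0036,0,0.0128,0,0.0154,1,0,0.0054,0,0.0192,0,0.0231,1,0,0.0054,0,0.0192,0,0.0231,1]
}}

```text
t: 12.25
tcp_pos: [0.6707, 0.051, 0.0678]
eef_rot: [3.14, 0.692, 1.291]
contact_force: [-3.9, 0.0, -3.7]
finger_gap: 0.0197
```

```bash
python3 -c "
from h import *
from rig import robot
st()
c=robot.read_camera('top');pickle.dump(c,open('top16.pkl','wb'));angs(c,74)
st()"
```

```text
t 12.25 [0.6707 0.051  0.0678] tool az 74.0 pos az 74.0 r 0.1759 F [-3.9  0.  -3.7] Ftool [ 1.6 -3.7  3.5] T [ 1.38  0.23 -0.96] gap 0.0197 roll/pitch [3.14  0.692]
handle fit 59.5 from-centre 75.1 ring [73.3 73.2] head 78.9
t 12.30 [0.6706 0.0511 0.0679] tool az 74.0 pos az 74.0 r 0.1759 F [-3.2 -0.2 -4. ] Ftool [ 1.7 -3.   3.7] T [ 1.32  0.15 -0.81] gap 0.0197 roll/pitch [3.14  0.692]
```

Request:
{"api": "arm_command", "payload": {
  "series": [0,0.0018,0,0.0064,0,0.0077,1,0,0.0036,0,0.0128,0,0.0154,1,0,0.0054,0,0.0192,0,0.0231,1,0,0.0054,0,0.0192,0,0.0231,1]
}}

```text
t: 12.63
tcp_pos: [0.6759, 0.0495, 0.0679]
eef_rot: [3.14, 0.692, 1.261]
contact_force: [-3.4, -0.7, -4.0]
finger_gap: 0.0199
```

```bash
python3 -c "
from h import *
from rig import robot
st()
c=robot.read_camera('top');pickle.dump(c,open('top17.pkl','wb'));angs(c,72.3)
st()"
```

```text
t 12.63 [0.6759 0.0495 0.0679] tool az 72.2 pos az 72.2 r 0.1759 F [-3.4 -0.7 -4. ] Ftool [ 1.2 -3.1  4.1] T [ 1.27  0.22 -1.04] gap 0.0199 roll/pitch [3.14  0.692]
handle fit 59.6 from-centre 73.3 ring [71.6 71.4] head 76.3
t 12.68 [0.6757 0.0495 0.0679] tool az 72.3 pos az 72.3 r 0.1759 F [-3.  -1.2 -4.5] Ftool [ 1.3 -2.5  4.8] T [ 1.22  0.23 -0.96] gap 0.0199 roll/pitch [3.14  0.692]
```

Request:
{"api": "arm_command", "payload": {
  "series": [0,0.0018,0,0.0064,0,0.0077,1,0,0.0036,0,0.0128,0,0.0154,1,0,0.0054,0,0.0192,0,0.0231,1,0,0.0054,0,0.0192,0,0.0231,1]
}}

```text
t: 13.02
tcp_pos: [0.6806, 0.0479, 0.0678]
eef_rot: [-3.142, 0.693, 1.232]
contact_force: [-5.9, -1.6, -3.7]
finger_gap: 0.0197
```

```bash
python3 -c "
from h import *
from rig import robot
st()
c=robot.read_camera('top');pickle.dump(c,open('top18.pkl','wb'));angs(c,70.5)
st()"
```

```text
t 13.02 [0.6806 0.0479 0.0678] tool az 70.6 pos az 70.6 r 0.1759 F [-5.9 -1.6 -3.7] Ftool [-0.3 -5.   5. ] T [ 1.16  0.45 -1.  ] gap 0.0197 roll/pitch [-3.142  0.693]
handle fit 59.4 from-centre 71.7 ring [70.2 70. ] head 76.0
t 13.07 [0.6805 0.0479 0.0678] tool az 70.6 pos az 70.7 r 0.1759 F [-5.4 -2.1 -2.9] Ftool [-1.  -4.4  4.6] T [ 1.11  0.4  -0.95] gap 0.0195 roll/pitch [-3.141  0.693]
```

Request:
{"api": "arm_command", "payload": {
  "series": [0,0.0018,0,0.0064,0,0.0077,1,0,0.0036,0,0.0128,0,0.0154,1,0,0.0036,0,0.0128,0,0.0154,1]
}}

```text
t: 13.32
tcp_pos: [0.6836, 0.0468, 0.0677]
eef_rot: [-3.14, 0.693, 1.213]
contact_force: [-7.2, -0.8, -3.2]
finger_gap: 0.0201
```

```bash
python3 -c "
from h import *
from rig import robot
st()
c=robot.read_camera('top');pickle.dump(c,open('top19.pkl','wb'));angs(c,69.5)
st()"
```

```text
t 13.32 [0.6836 0.0468 0.0677] tool az 69.5 pos az 69.6 r 0.1758 F [-7.2 -0.8 -3.2] Ftool [-0.5 -6.4  4.6] T [ 1.15  0.59 -0.93] gap 0.0201 roll/pitch [-3.14   0.693]
handle fit 56.7 from-centre 70.6 ring [70.2 69.7] head 76.1
t 13.37 [0.6834 0.0469 0.0677] tool az 69.5 pos az 69.6 r 0.1759 F [-6.3 -0.4 -2.2] Ftool [-0.6 -5.7  3.3] T [ 1.19  0.57 -0.9 ] gap 0.0197 roll/pitch [-3.14   0.693]
```

Request:
{"api": "arm_command", "payload": {
  "series": [0,0.0018,0,0.0064,0,0.0077,1,0,0.0036,0,0.0128,0,0.0154,1,0,0.0054,0,0.0192,0,0.0231,1,0,0.0054,0,0.0192,0,0.0231,1]
}}

```text
t: 13.7
tcp_pos: [0.6886, 0.0448, 0.0677]
eef_rot: [-3.14, 0.693, 1.183]
contact_force: [-6.9, -0.1, -3.6]
finger_gap: 0.02
```

```bash
python3 -c "
from h import *
from rig import robot
st()
c=robot.read_camera('top');pickle.dump(c,open('top20.pkl','wb'));angs(c,67.8)
st()"
```

```text
t 13.70 [0.6886 0.0448 0.0677] tool az 67.8 pos az 67.8 r 0.1758 F [-6.9 -0.1 -3.6] Ftool [ 0.2 -6.3  4.5] T [ 1.09  0.58 -1.01] gap 0.0200 roll/pitch [-3.14   0.693]
handle fit 54.7 from-centre 68.7 ring [70.5 69.8] head 75.8
t 13.75 [0.6885 0.0449 0.0677] tool az 67.8 pos az 67.9 r 0.1758 F [-5.9 -0.9 -3.4] Ftool [-0.2 -5.1  4.6] T [ 1.15  0.55 -0.97] gap 0.0199 roll/pitch [-3.14   0.693]
```

The ring has stopped at about 70 deg while the handle is at 67.8, and the force is flat at about 6 N: it's breaking over, at about 0.045 rad. One small step more to be safely past the click, then back off.

Request:
{"api": "arm_command", "payload": {
  "series": [0,0.0018,0,0.0064,0,0.0077,1,0,0.0036,0,0.0128,0,0.0154,1,0,0.0054,0,0.0192,0,0.0231,1,0,0.0063,0,0.0224,0,0.027,1]
}}

```text
t: 14.08
tcp_pos: [0.6942, 0.0423, 0.0678]
eef_rot: [-3.14, 0.694, 1.148]
contact_force: [-7.0, -1.1, -3.2]
finger_gap: 0.0196
```

```bash
python3 -c "
from h import *
from rig import robot
st()
c=robot.read_camera('top');pickle.dump(c,open('top21.pkl','wb'));angs(c,65.8)
st()"
```

```text
t 14.08 [0.6942 0.0423 0.0678] tool az 65.8 pos az 65.8 r 0.1758 F [-7.  -1.1 -3.2] Ftool [-1.  -5.9  4.9] T [ 1.11  0.53 -0.97] gap 0.0196 roll/pitch [-3.14   0.694]
handle fit 50.7 from-centre 66.7 ring [70.7 69.9] head 76.3
t 14.13 [0.6944 0.0423 0.0677] tool az 65.7 pos az 65.8 r 0.1758 F [-6.6 -0.3 -3.8] Ftool [ 0.2 -5.9  4.9] T [ 1.07  0.63 -1.06] gap 0.0198 roll/pitch [-3.14   0.694]
```

Click confirmed at about 0.08 rad (ring fixed at 70 deg, handle 65.7, head fixed at 76). Stop and back off to the middle of the ring's play (head angle), then lift.

Request:
{"api": "arm_command", "payload": {
  "series": [0,-0.0056,0,-0.0204,0,-0.0246,1,-0.0003,-0.0112,0.0003,-0.0409,0,-0.0492,1,-0.0006,-0.0168,0.0005,-0.0613,0,-0.0738,1,-0.0011,-0.0224,0.0009,-0.0818,0,-0.0984,1,-0.0017,-0.028,0.0014,-0.102,0,-0.123,1]
}}

```text
t: 14.55
tcp_pos: [0.6687, 0.0525, 0.0681]
eef_rot: [3.14, 0.692, 1.309]
contact_force: [-3.5, -0.2, -3.0]
finger_gap: 0.0196
```

```bash
python3 -c "
from h import *
from rig import robot
c=robot.read_camera('top');pickle.dump(c,open('top22.pkl','wb'));angs(c,75)
st()"
```

```text
handle fit 59.8 from-centre 75.7 ring [74.6 74.4] head 77.0
t 14.60 [0.6673 0.053  0.0682] tool az 75.2 pos az 75.2 r 0.1769 F [-2.5 -3.8 -4.8] Ftool [-0.3 -1.4  6.4] T [ 0.88 -0.08 -0.18] gap 0.0201 roll/pitch [-3.141  0.693]
```

Request:
{"api": "arm_command", "payload": {
  "series": [-0.0006,-0.0005,0.0005,0,0,0,1,-0.0019,-0.0005,-0.001,0,0,0,1,-0.0032,-0.0005,-0.0026,0,0,0,1,-0.0045,-0.0005,-0.0041,0,0,0,1,-0.0058,-0.0005,-0.0056,0,0,0,1]
}}

```text
t: 15.02
tcp_pos: [0.6686, 0.0522, 0.076]
eef_rot: [3.139, 0.69, 1.307]
contact_force: [-2.4, 0.8, -4.4]
finger_gap: 0.0196
```

```bash
python3 -c "
from h import *
from rig import robot
st()
cs=rep('23');angs(cs['top'],75)
st()"
```

```text
t 15.02 [0.6686 0.0522 0.076 ] tool az 74.9 pos az 74.7 r 0.1764 F [-2.4  0.8 -4.4] Ftool [ 2.9 -2.5  3.3] T [ 1.91 -0.1  -0.71] gap 0.0196 roll/pitch [3.139 0.69 ]
t 15.12 [0.6686 0.0521 0.0763] [3.139 0.691 1.307] F [-2.3  1.3 -4. ] T [ 1.93 -0.12 -0.68]
top crop origin 267 115 x3
side crop origin 246 139 x3
-0.04 -0.019 23 t [-0.0121  0.0024  0.013 ] med z 0.0899
-0.019 -0.0 80 t [-0.0363 -0.0062  0.0226] med z 0.0862
0 0.02 100 t [-0.0346 -0.0044  0.0288] med z 0.0843
0.02 0.04 43 t [-0.0231  0.0078  0.0235] med z 0.0888
0.06 0.09 69 t [0.0188 0.037  0.0576] med z 0.088
0.09 0.14 92 t [0.0317 0.0573 0.0772] med z 0.0883
handle fit 63.4 from-centre 74.5 ring [74.9 74.6] head 79.0
t 15.12 [0.6686 0.0521 0.0763] tool az 74.9 pos az 74.7 r 0.1763 F [-2.3  1.3 -4. ] Ftool [ 3.  -2.6  2.7] T [ 1.93 -0.12 -0.68] gap 0.0198 roll/pitch [3.139 0.691]
```

Request:
{"api": "arm_command", "payload": {
  "series": [-0.0028,-0.0008,-0.0034,0,0,0,1,-0.0056,-0.0008,-0.0067,0,0,0,1,-0.0084,-0.0008,-0.0101,0,0,0,1,-0.0113,-0.0008,-0.0135,0,0,0,1,-0.0145,-0.0008,-0.0173,0,0,0,1]
}}

```text
t: 15.53
tcp_pos: [0.6678, 0.0514, 0.0996]
eef_rot: [3.139, 0.692, 1.307]
contact_force: [-0.1, 0.5, -3.4]
finger_gap: 0.02
```

```bash
python3 -c "
from h import *
from rig import robot
st()
cs=rep('24');
st()"
```

```text
t 15.53 [0.6678 0.0514 0.0996] tool az 74.9 pos az 74.9 r 0.1754 F [-0.1  0.5 -3.4] Ftool [ 2.5 -0.2  2.4] T [ 1.41 -0.35  0.03] gap 0.0200 roll/pitch [3.139 0.692]
t 15.63 [0.6682 0.0514 0.1002] [3.137 0.692 1.306] F [-0.3 -0.2 -3.5] T [ 1.35 -0.42  0.04]
top crop origin 267 115 x3
side crop origin 246 139 x3
-0.04 -0.019 49 t [-0.0171  0.0083  0.0239] med z 0.1156
-0.019 -0.0 82 t [-0.0338 -0.0045  0.034 ] med z 0.1105
0 0.02 87 t [-0.027   0.0013  0.036 ] med z 0.1142
0.02 0.04 54 t [-0.0147  0.0166  0.0347] med z 0.1113
0.06 0.09 75 t [0.0298 0.0473 0.0659] med z 0.1127
0.09 0.14 83 t [0.0429 0.0665 0.0833] med z 0.1124
t 15.63 [0.6682 0.0514 0.1002] tool az 74.8 pos az 74.8 r 0.1755 F [-0.3 -0.2 -3.5] Ftool [ 2.  -0.2  2.9] T [ 1.35 -0.42  0.04] gap 0.0199 roll/pitch [3.137 0.692]
```

Wrench is off the head and free. Retrace: swing back to the entry direction at this height, then withdraw.

Request:
{"api": "arm_command", "payload": {
  "series": [-0.0007,-0.0175,0.0006,-0.0639,0,-0.0769,1,-0.0027,-0.0349,0.0022,-0.1278,0,-0.1538,1,-0.006,-0.0519,0.005,-0.1917,0,-0.2307,1,-0.0107,-0.0683,0.0089,-0.2556,0,-0.3076,1,-0.0165,-0.0841,0.0138,-0.3195,0,-0.3845,1]
}}

```text
t: 16.05
tcp_pos: [0.5799, 0.0543, 0.0983]
eef_rot: [3.139, 0.69, 1.814]
contact_force: [1.4, -0.4, -4.0]
finger_gap: 0.0199
```

```bash
python3 -c "
from h import *
st()
delta(*held(np.array([.6222,-.118])+.25*np.array([np.cos(1.82),np.sin(1.82)]),104.3,.1015))"
```

```text
t 16.05 [0.5799 0.0543 0.0983] tool az 104.0 pos az 103.8 r 0.1774 F [ 1.4 -0.4 -4. ] Ftool [2.  1.3 3.6] T [1.3  0.17 0.12] gap 0.0199 roll/pitch [3.139 0.69 ]
t 16.05 gap 0.0199 F [ 1.4 -0.4 -4. ] q [-0.8   1.02  0.48  1.83  0.47  0.59 -0.68]
tcp [0.5799 0.0543 0.0983] [3.139 0.69  1.814]
DELTA [0.1922, -0.0056, -0.1615] [-0.0016, -0.0048, -0.0047] |d| 0.251 |w| 0.4deg
```

Request:
{"api": "arm_command", "payload": {
  "series": [0.015,0,-0.0126,0,0,0,1,0.04,-0.001,-0.0336,0,0,0,1,0.068,-0.002,-0.057,0,0,0,1,0.096,-0.003,-0.0807,0,0,0,1,0.12,-0.0035,-0.101,0,0,0,1]
}}

```text
t: 16.47
tcp_pos: [0.5395, 0.2078, 0.0993]
eef_rot: [3.139, 0.691, 1.809]
contact_force: [0.5, 0.6, -2.7]
finger_gap: 0.0198
```

Request:
{"api": "arm_command", "payload": {
  "series": [0.02,0,-0.0168,0,0,0,1,0.04,0,-0.0336,0,0,0,1,0.06,-0.001,-0.0505,0,0,0,1,0.072,-0.001,-0.0605,0,0,0,1,0.072,-0.001,-0.0605,0,0,0,1]
}}

```text
t: 16.88
tcp_pos: [0.5158, 0.3021, 0.0986]
eef_rot: [3.139, 0.686, 1.814]
contact_force: [-0.3, 0.4, -3.8]
finger_gap: 0.0198
```

```bash
python3 -c "
from h import *
st()
delta(*held((.425,.160),96.5,.07))"
```

```text
t 16.88 [0.5158 0.3021 0.0986] tool az 103.9 pos az 104.2 r 0.4334 F [-0.3  0.4 -3.8] Ftool [ 2.8 -0.2  2.6] T [1.38 0.35 0.06] gap 0.0198 roll/pitch [3.139 0.686]
t 16.88 gap 0.0198 F [-0.3  0.4 -3.8] q [-1.08  1.07  0.37  1.5   0.27  1.02 -0.78]
tcp [0.5158 0.3021 0.0986] [3.139 0.686 1.814]
DELTA [0.0662, -0.1022, -0.0162] [0.0857, -0.0087, 0.1001] |d| 0.123 |w| 7.6deg
```

Request:
{"api": "arm_command", "payload": {
  "series": [0.015,-0.022,-0.004,0.02,-0.002,0.025,1,0.03,-0.046,-0.008,0.04,-0.004,0.05,1,0.045,-0.07,-0.012,0.06,-0.006,0.075,1,0.06,-0.093,-0.015,0.086,-0.009,0.1,1,0.0665,-0.102,-0.016,0.086,-0.009,0.1,1]
}}

```text
t: 17.3
tcp_pos: [0.4004, 0.3328, 0.0683]
eef_rot: [-3.137, 0.7, 1.68]
contact_force: [-0.2, 1.1, -3.9]
finger_gap: 0.0199
```

```bash
python3 -c "
from h import *
from rig import robot
c=robot.read_camera('top');pickle.dump(c,open('top25.pkl','wb'))
P=cloud(c);box=(abs(P[...,0]-.41)<.05)&(P[...,1]>.1)&(P[...,1]<.38)&(P[...,2]>.03)&(P[...,2]<.12)
q=P[box];red=P[box&masks(c)['red']]
for lo,hi in((.13,.19),(.19,.25)):
  k=q[(q[:,1]>lo)&(q[:,1]<hi)];print(lo,np.percentile(k[:,2],[25,50,75,90]).round(4),k.mean(0).round(3))
print('red',np.percentile(red[:,2],[25,50,75,90]).round(4),red.mean(0).round(3))
st()
delta(*held((.425,.160),96.5,.025))"
```

```text
0.13 [0.0823 0.0857 0.0877 0.0895] [0.418 0.16  0.084]
0.19 [0.0776 0.0804 0.0828 0.0848] [0.411 0.221 0.08 ]
red [0.0817 0.0835 0.0856 0.0872] [0.403 0.306 0.083]
t 17.35 [0.3993 0.3334 0.0679] tool az 96.5 pos az 116.3 r 0.5034 F [-2.3  1.1 -4.2] Ftool [ 3.7 -2.1  2.3] T [ 1.6   0.35 -0.09] gap 0.0199 roll/pitch [-3.135  0.7  ]
t 17.35 gap 0.0199 F [-2.3  1.1 -4.2] q [-1.21  1.1   0.35  1.57  0.15  1.06 -0.96]
tcp [0.3993 0.3334 0.0679] [-3.135  0.7    1.685]
DELTA [0.0309, 0.0031, 0.0314] [-0.006, 0.0056, 0.0003] |d| 0.044 |w| 0.5deg
```

Request:
{"api": "arm_command", "payload": {
  "series": [0.007,0.001,0.0084,0,0,0,1,0.0145,0.002,0.0172,0,0,0,1,0.022,0.003,0.0262,0,0,0,1,0.0283,0.003,0.0337,0,0,0,1,0.0283,0.003,0.0337,0,0,0,1]
}}

```text
t: 17.77
tcp_pos: [0.4063, 0.3298, 0.0233]
eef_rot: [-3.139, 0.704, 1.677]
contact_force: [0.1, -0.3, -4.2]
finger_gap: 0.0196
```

Request:
{"api": "arm_command", "payload": {
  "series": [0.0013,0,0.0015,0,0,0,1,0.0026,0,0.0031,0,0,0,1,0.0039,0,0.0046,0,0,0,1,0.0051,0,0.0061,0,0,0,1,0.0051,0,0.0061,0,0,0,1]
}}

```text
t: 18.18
tcp_pos: [0.4063, 0.3313, 0.0177]
eef_rot: [-3.141, 0.702, 1.677]
contact_force: [-0.3, -0.3, -3.3]
finger_gap: 0.0197
```

```bash
python3 -c "
from h import *
from rig import robot
st()
c=robot.read_camera('top');pickle.dump(c,open('top26.pkl','wb'))
P=cloud(c);box=(abs(P[...,0]-.41)<.05)&(P[...,1]>.1)&(P[...,1]<.38)&(P[...,2]>.012)&(P[...,2]<.12)
q=P[box];red=P[box&masks(c)['red']]
for lo,hi in((.13,.19),(.19,.25)):
  k=q[(q[:,1]>lo)&(q[:,1]<hi)];print(lo,np.percentile(k[:,2],[25,50,75,90]).round(4),k.mean(0).round(3))
print('red',np.percentile(red[:,2],[25,50,75,90]).round(4),red.mean(0).round(3))
st()"
```

```text
t 18.18 [0.4063 0.3313 0.0177] tool az 96.1 pos az 115.7 r 0.4985 F [-0.3 -0.3 -3.3] Ftool [ 1.9 -0.3  2.7] T [ 1.39  0.14 -0.  ] gap 0.0197 roll/pitch [-3.141  0.702]
0.13 [0.0322 0.0351 0.0376 0.0396] [0.424 0.159 0.034]
0.19 [0.028  0.03   0.0327 0.0343] [0.417 0.221 0.03 ]
red [0.0301 0.0326 0.0345 0.0365] [0.409 0.306 0.032]
t 18.23 [0.4063 0.3313 0.0178] tool az 96.1 pos az 115.7 r 0.4985 F [ 0.6 -0.7 -3.6] Ftool [1.7 0.5 3.3] T [ 1.41  0.17 -0.02] gap 0.0196 roll/pitch [-3.141  0.702]
```

Request:
{"api": "arm_command", "payload": {
  "series": [0.0006,0,0.0008,0,0,0,1,0.0012,0,0.0016,0,0,0,1,0.0019,0,0.0023,0,0,0,1,0.0025,0,0.0029,0,0,0,1,0.0025,0,0.0029,0,0,0,1]
}}

```text
t: 18.65
tcp_pos: [0.4065, 0.3312, 0.0151]
eef_rot: [-3.142, 0.703, 1.676]
contact_force: [-2.0, 0.7, 4.2]
finger_gap: 0.0198
```

```bash
python3 -c "
from h import *
from rig import robot
st()
c=robot.read_camera('top');pickle.dump(c,open('top27.pkl','wb'))
P=cloud(c);box=(abs(P[...,0]-.41)<.05)&(P[...,1]>.1)&(P[...,1]<.38)&(P[...,2]>.012)&(P[...,2]<.12)
q=P[box];red=P[box&masks(c)['red']]
for lo,hi in((.13,.19),(.19,.25)):
  k=q[(q[:,1]>lo)&(q[:,1]<hi)];print(lo,np.percentile(k[:,2],[25,50,75,90]).round(4),k.mean(0).round(3))
print('red',np.percentile(red[:,2],[25,50,75,90]).round(4),red.mean(0).round(3))
st()"
```

```text
t 18.65 [0.4065 0.3312 0.0151] tool az 96.0 pos az 115.7 r 0.4983 F [-2.   0.7  4.2] Ftool [-2.  -1.9 -3.8] T [ 0.79  0.35 -0.15] gap 0.0198 roll/pitch [-3.142  0.703]
0.13 [0.029  0.0321 0.0344 0.0365] [0.424 0.159 0.031]
0.19 [0.0246 0.0269 0.0296 0.0318] [0.417 0.222 0.027]
red [0.0281 0.0302 0.0323 0.0341] [0.409 0.306 0.03 ]
t 18.70 [0.4064 0.3312 0.0151] tool az 96.0 pos az 115.7 r 0.4983 F [-1.8  1.5  5. ] Ftool [-2.  -1.6 -4.9] T [ 0.65  0.35 -0.21] gap 0.0197 roll/pitch [-3.142  0.703]
```

Request:
{"api": "arm_command", "payload": {
  "series": [0,0,0,0,0.005,0,1,0,0,0,0,0.01,0,1,0,0,0,0,0.015,0,1,0,0,0,0,0.015,0,1]
}}

```text
t: 19.03
tcp_pos: [0.4065, 0.331, 0.0147]
eef_rot: [-3.141, 0.687, 1.676]
contact_force: [-1.4, 0.3, 6.1]
finger_gap: 0.0197
```

```bash
python3 -c "
from h import *
from rig import robot
c=robot.read_camera('top');pickle.dump(c,open('top28.pkl','wb'))
P=cloud(c);box=(abs(P[...,0]-.41)<.05)&(P[...,1]>.1)&(P[...,1]<.38)&(P[...,2]>.012)&(P[...,2]<.12)
q=P[box];red=P[box&masks(c)['red']]
for lo,hi in((.13,.19),(.19,.25)):
  k=q[(q[:,1]>lo)&(q[:,1]<hi)];print(lo,np.percentile(k[:,2],[25,50,75,90]).round(4),k.mean(0).round(3))
print('red',np.percentile(red[:,2],[25,50,75,90]).round(4),red.mean(0).round(3))
st()"
```

```text
0.13 [0.0262 0.0289 0.0314 0.0331] [0.425 0.159 0.028]
0.19 [0.0225 0.0256 0.0275 0.0296] [0.417 0.221 0.025]
red [0.0273 0.0296 0.032  0.0335] [0.409 0.305 0.029]
t 19.08 [0.4065 0.331  0.0147] tool az 96.0 pos az 115.7 r 0.4981 F [-2.5  1.7  6.8] Ftool [-2.8 -2.3 -6.5] T [ 0.46  0.32 -0.23] gap 0.0199 roll/pitch [-3.141  0.687]
```

Wrench lies flat (ring top 29 mm, as at the start). Release and withdraw along the fingers.

Request:
{"api": "arm_command", "payload": {
  "series": [0,0,0,0,0,0,0,0,0,0,0,0,0,0,0,0,0,0,0,0,0,0,0,0,0,0,0,0,0,0,-0.004,0,0,0,0]
}}

```text
t: 19.5
tcp_pos: [0.4059, 0.3328, 0.0167]
eef_rot: [-3.14, 0.689, 1.677]
contact_force: [0.1, -0.9, 0.5]
finger_gap: 0.0428
```

Request:
{"api": "arm_command", "payload": {
  "series": [0,0,-0.015,0,0,0,0,0,0,-0.04,0,0,0,0,0,0,-0.075,0,0,0,0,0,0,-0.11,0,0,0,0,0,0,-0.13,0,0,0,0]
}}

```text
t: 19.92
tcp_pos: [0.3977, 0.4193, 0.1202]
eef_rot: [3.139, 0.682, 1.677]
contact_force: [0.2, 1.2, -0.1]
finger_gap: 0.0426
```

Request:
{"api": "arm_command", "payload": {
  "series": [-0.02,0,-0.024,0,0,0,0,-0.04,0,-0.048,0,0,0,0,-0.05,0,-0.06,0,0,0,0,-0.05,0,-0.06,0,0,0,0]
}}

```text
t: 20.25
tcp_pos: [0.3993, 0.4163, 0.1995]
eef_rot: [3.135, 0.682, 1.672]
contact_force: [-0.0, 0.3, 0.2]
finger_gap: 0.0425
```

```bash
python3 - <<'E'
from h import *
from rig import robot
cs={}
for n in('top','side'):
    c=robot.read_camera(n);pickle.dump(c,open(n+'30.pkl','wb'));cs[n]=c
st()
w=wrench(cs['top'],.42,.24,.029);print({k:v for k,v in w.items() if k!='im'})
c=cs['top'];P=cloud(c);angs12=None
def head(c):
    C=np.array([.6205,-.116]);im,X,Y=ortho(c,c['image'],*C,.03,.079);q=im.astype('f4');sat=cv2.GaussianBlur((q[...,1]+q[...,2])/2-q[...,0],(0,0),2)
    w=cv2.Sobel(sat,5,0,1)+1j*cv2.Sobel(sat,5,1,0);k=(np.hypot(X-.618,Y+.115)<.019)&(Y+.115<.008);ww=w[k];return np.degrees(np.angle((ww**4/np.maximum(abs(ww),1)**2).sum())/4)%90
print('head before %.1f after %.1f'%(head(pickle.load(open('top0.pkl','rb'))),head(c)))
d=cv2.absdiff(c['image'],pickle.load(open('top0.pkl','rb'))['image']).max(-1)
for n,(u,v,r) in dict(spray=(415,218,10),cup=(220,144,12),tape=(172,195,14)).items(): print(n,'diff',d[v-r:v+r,u-r:u+r].mean().round(1),np.median(P[v-3:v+4,u-3:u+4].reshape(-1,3),0).round(3))
o=np.hstack([cv2.resize(c['image'][100:300,140:440],(400,267)),cv2.resize(cs['side']['image'][120:320,130:430],(400,267))]);cv2.imwrite('pics/end.png',o)
E
```

```text
t 20.35 [0.3974 0.4152 0.1957] tool az 96.1 pos az 112.9 r 0.5786 F [ 0.8 -0.7 -0.9] Ftool [-0.1  0.7  1.2] T [ 0.68  0.1  -0.01] gap 0.0427 roll/pitch [-3.141  0.686]
{'red': array([0.40805133, 0.30772917]), 'ring': array([0.42444334, 0.15428043]), 'len': np.float64(0.1543217794491861), 'azim_tail': np.float64(96.09744057198738), 'w': np.float64(0.059772647308113436)}
head before 15.1 after 83.6
spray diff 5.8 [ 0.393 -0.297  0.15 ]
cup diff 3.8 [0.741 0.347 0.008]
tape diff 12.3 [0.543 0.512 0.057]
```

View pics/end.png

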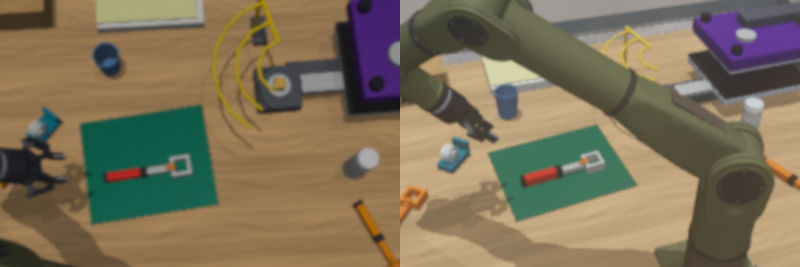

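The wrench lies flat on the mat and the other objects are unmoved. The head angle reads 83.6 deg, though, against about 76-78 at the click, so check it more carefully before handing in.

```bash
python3 - <<'E'
from h import *
from rig import robot
cs=[pickle.load(open('top30.pkl','rb'))]+[robot.read_camera('top') for _ in range(5)]
pickle.dump(cs,open('tops31.pkl','wb'))
b=[pickle.load(open(f'top{i}.pkl','rb')) for i in(0,1,2)]
for nm,L_ in(('before',b),('after',cs)):
    c=L_[0];im0=np.mean([k['image'].astype('f4') for k in L_],0)
    im,X,Y=ortho(c,im0,.6195,-.116,.03,.079,.0005);sat=(im[...,1]+im[...,2])/2-im[...,0]
    for th in(38,45,52,60,68):
        m=(sat>th)&(np.hypot(X-.618,Y+.115)<.021);m=cv2.morphologyEx(m.astype(np.uint8),cv2.MORPH_OPEN,np.ones((9,9)));l,lab,s_,_=cv2.connectedComponentsWithStats(m);m=lab==1+np.argmax(s_[1:,4])
        r=sq4(m,X,Y);print(nm,th,np.round(r[0],4),'%.1f size %.1f'%(r[1]%90,r[2]),'rect %.1f'%(cv2.minAreaRect(np.argwhere(m).astype('f4'))[2]))
    w=cv2.Sobel(sat,5,0,1,ksize=5)+1j*cv2.Sobel(sat,5,1,0,ksize=5)
    for rr in(.015,.018,.021):
        k=(np.hypot(X-.6175,Y+.1148)<rr);k2=k&(Y+.1148<.006);print(nm,'grad',[round(float(np.degrees(np.angle((w[q]**4/np.maximum(abs(w[q]),1)**2).sum())/4)%90),1) for q in(k,k2)])
    o=cv2.resize(im.clip(0,255).astype(np.uint8),(400,400),interpolation=2)
    A=o if nm=='before' else np.hstack([A,o])
cv2.imwrite('pics/heads.png',A)
E
```

```text
before 38 [ 0.6181 -0.1151] 13.3 size 29.6 rect 12.8
before 45 [ 0.6182 -0.1151] 14.0 size 28.0 rect 14.0
before 52 [ 0.6182 -0.1151] 13.8 size 26.4 rect 14.6
before 60 [ 0.6182 -0.1151] 14.4 size 24.7 rect 14.0
before 68 [ 0.6182 -0.1151] 13.6 size 22.8 rect 14.0
before grad [14.5, 14.4]
before grad [14.5, 14.9]
before grad [14.4, 15.1]
after 38 [ 0.6181 -0.1144] 82.0 size 29.6 rect 88.2
after 45 [ 0.6181 -0.1143] 81.9 size 28.2 rect 87.5
after 52 [ 0.618  -0.1143] 82.3 size 26.8 rect 87.8
after 60 [ 0.6182 -0.1146] 82.2 size 24.9 rect 85.2
after 68 [ 0.6184 -0.1148] 82.2 size 23.0 rect 80.5
after grad [80.7, 83.2]
after grad [80.6, 83.1]
after grad [80.8, 83.0]
```

View pics/heads.png

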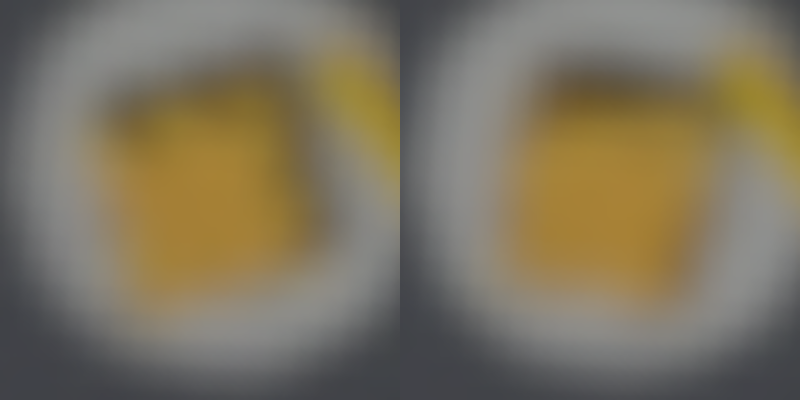

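```bash
python3 -c "
from rig import robot
print(robot.sign_off(), robot.get_state()['t'])"
```

```text
the job is handed in; nothing more can be done
the job is handed in; nothing more can be done
```

The job is done and handed in: the screw was turned home until the wrench clicked, and the wrench is back flat on the mat. The arm finished clear of everything at about 20.6 s. One check on the final screw angle did not agree cleanly; it is the last item below.

- **Fitting:** I took the red wrench from the mat with the gripper tilted 40 degrees and slid it in under the guard. The ring landed on the head's shoulder at the first try. I corrected it by 4 mm sideways and it went down onto the collar (ring top at 83 mm).
- **Turning:** I turned clockwise until the head and ring stopped while the handle kept moving at a steady side force of about 6 N. I stopped with about 0.08 rad of break-over, which is past the click at 0.04 and well short of 0.20. Then I backed off, lifted, withdrew and laid the wrench down.
- **Final checks that passed:**
  - The wrench is flat, with the ring top at 29 mm as at the start, and well inside the mat edges.
  - The spray can, cup and tape dispenser stand where they were.
  - The readings never showed more than about 9 N, with no sign of contact with the press or guard.
- **Check that disagreed:** The head's direction measured 76–79 degrees with the ring on and about 81–83 degrees afterwards. The ring's 8 degrees of play at the click implies about 78. I put this down to the blurred image and the head's side faces showing, because the force readings showed no load that should have turned the screw back. I could not confirm it from the side camera because the arm blocked the view.

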